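# Secure the bottle clamp of a tilted rotator with its spring cotter

## Robot

A 6-joint arm with a two-finger parallel gripper is mounted at the origin on a cart in front of the work surface, level with it; the furniture and walls round the work are solid. World frame = base frame: x ahead of the robot, y to its left, z up, the work surface at z = 0. Lengths are in m, angles in degrees, forces in N, time in s.
With the tool pointing down it reaches from about 0.25 to 0.725 m from the base axis. Payload 9.7 kg.
Tool frame: the origin (TCP) lies at the very end of the fingers, on their centre line; the grasp point (between the pads) lies 19 mm behind it; x points along the fingers, z is the direction in which the jaws open and shut, and the axes are right-handed (so a half turn about x gives the same grasp; the last joint's range is limited). The gripper opens to 85 mm and grips with 20 to 120 N. Pads are 22 mm wide; open, the fingers measure 114 mm over their backs; the gripper's body (76 mm by 85 mm) begins 54 mm behind the grasp point. The pads swing forward as they close: fully open they stand 13 mm farther back than shut.
Start: joints at [67.38, 4.979, 10.078, 95.1, 0, 90], TCP at [0.212, 0.508, 0.231] pointing down, gripper open.
Joint ranges: [-179.16, 179.16], [-48.56, 103.87], [-65.8, 70.77], [-126.05, 130.52], [-82.76, 87.17], [-180, 180]. Speed limits (degrees/s): [127.2, 127.2, 147.25, 180, 180, 180].

## Interface

Orientations are given as [roll, pitch, yaw] about the fixed x, y, z axes, in that order (R = Rz(yaw) Ry(pitch) Rx(roll)).
In Python, from workcell import sensors, vision, job_done gives the robot as it stands.
- The arm moves only by the tool carry_out, never from a script. Its argument "increments" is a list of rows, each a list of 7 numbers: the turn, a rotation vector about the tool's x, y, z in degrees, then the shift along the tool's x, y, z in mm, then the opening in per cent of the stroke, from 0 (shut) to 100 (fully open). A call has 1 to 12 rows; each row shifts and turns the commanded pose from where the row before left it, along the tool's axes as they then stand; what a row does not reach is not made up. A row lasts 1/8 s, in which the tool goes at most 62.5 mm and 10.7 degrees, less where a joint would pass 70% of its speed; a pose out of reach is approached as far as the arm can. A call is refused whole if a number of a shift passes 62.5 or a number of a turn 10.7, either way. A call with a gripper value outside its range is refused whole. The fingers move at their own pace and stop on an object; "squeeze" is the grip in N (left out, the last holds). Time passes only in rows, so rows that do not move let the fingers close. It gives the time, the measured TCP pose, the force and the opening at its end, in the units of the state.
- sensors.get_obs(): the state, without advancing time (a new reading comes with each control period).
- vision.camera(name): name is "scene" or "side" or "wrist"; returns the picture (384x512x3 uint8, red, green, blue); there is no depth.
- vision.calibration(name): a dict with "camera_matrix" (3x3 intrinsics, pixels), "extrinsics" (4x4, takes a point from world to camera coordinates); the wrist camera has in their place "mount" (4x4, takes a point from camera to tool coordinates, whose origin is the TCP and whose axes are the tool frame's). Camera axes: x right, y up, looking along -z (the intrinsics and any distortion apply to the point x, -y, -z); pixel columns grow to the right and rows downward; lengths in m; the calibration is good to about 2 mm. A picture is of the moment at which its call begins: read the wrist's pose just before it. calibration takes no time and is no camera call.
- job_done(): hands the job in, once; it reports no verdict.
The state is a dict: "time": time; "q": joint angles; "qd": joint speeds; "joint_efforts": joint torques, N m; "ee_pos": TCP position; "tcp_rot": TCP orientation; "wrist_force": force on the tool from outside, world axes, zero at the start; "torque": the same for the moment, N m; "opening": finger opening in m.
Only numpy, scipy, OpenCV 4.12 (cv2) and the standard library are available. Lean on these libraries where they do the work, as an engineer would, in place of code of your own. Each camera call takes 0.05 s, during which the arm holds its last target.

## Task

The bottle on the tilted rotator is held by a clamp band whose locking pin has been left partly pulled out. Push the pin fully home by its black knob, then take the yellow spring cotter from the dark block and push its straight leg down through the cross hole at the pin's other end until the bow snaps over the pin, and let go. Do not knock over or push about the loose beaker or the timer.

Things in the scene. Friction and masses are not known exactly. Their poses are not given: they have to be found in the camera images.
- rotator: Bench rotator, fixed: white base 290x250 mm, white motor head and 236 mm turntable tilted 30 deg to its front, bottle lying along y under a steel clamp band. Origin on the bench under the turntable's centre; x to its rear, y to its left, z up. Pin axis: along y, 85 mm in front of the origin, 159 mm up, between two 16 mm radius ears at y = -21..-13 and 13..21 mm.
- clamp_pin (a joint): How far the locking pin is pulled out along the rotator's +y (its left), m: 0 fully home (its collar meets the left ear and stops), at most 0.030; starts at 0.016 to 0.028. Slides stiffly (2.5 N) and stays where it is left.
- pin_head (a point): Centre of the outer flat face of the pin's black round knob (36 mm across, 15 mm thick) at the pin's left end, 65 mm left of the band's middle when home; moves with the pin. Its y points outwards along the pin: push along -y. Its z is the turntable's normal, 30 deg from vertical, leaning to the rotator's front. The clamp band behind it rises to 232 mm above the bench.
- pin_hole (a point): Centre of the pin's cross hole, on the pin's axis, 95 mm from the knob's face; moves with the pin. y: pin axis; z: the hole's axis = turntable's normal, up and 30 deg to the front. Pin 20 mm thick, greased; hole 8.4 mm, right through. Hidden in the right ear until the pin is home, then 9 mm clear of that ear, 16 mm from the pin's end. Cradle plate 40 mm below, bottle surface 38 mm behind.
- cotter: Loose spring cotter (R clip), 6 mm yellow wire, 104 mm long, 80 g, in its x-z plane. Straight leg on its z axis, tip at z = -35 mm; coil at the top; bow on its +x side, out to x = 16 mm, flared end at z = -25 mm. Origin: on the leg in the middle of the bow, at the pin's centre when seated. Starts upright in the block, origin 44 mm up, bow to the block's -x. Bow may face front or rear in the pin.
- cotter_coil (a point): Centre of the cotter's coil (26 mm across, 15 mm thick along the cotter's y), at x = 10, z = 56 mm of the cotter, 100 mm above the bench at the start; axes as the cotter's. Grip it here across its two flat sides.
- cotter_tip (a point): Round tip of the cotter's straight leg, 35 mm below its origin along its z.
- bow (a joint): How far the cotter's bow is sprung open, rad: 0 at rest and when seated. Pushed on, it meets the pin about 25 mm before the cotter's origin reaches the hole's centre, opens to about 0.1 while riding over (about 10 N along the leg) and snaps shut in the last 10 mm.
- block: Dark grey accessory block, fixed, 60 (x) x 130 (y) x 57 (z) mm on a 72 x 142 mm foot, origin at the centre of its underside. The cotter's slot (23 x 9 mm, long side along x, 48 mm deep) is centred at y = +35 mm; a spare pin with a 22 mm head, 72 mm high, stands at y = -45 mm.
- beaker_side: Loose clear glass beaker, 84 mm wide, 92 mm high, right of the block; origin at the centre of its underside. Leave alone.
- timer: Loose white timer, 24x64x52 mm, left of the rotator; origin at the centre of its underside. Leave alone.

How it is judged (in metres and radians):
On the way:
1. the locking pin is pushed fully home (value of joint clamp_pin below 0.004 m), for 0.2 s.
At the end, for the whole second after the job is handed in: The locking pin is home (within 4 mm); the cotter sits in the cross hole with its origin within 6 mm of the hole's centre, its leg along the hole (within 17 deg), the bow closed again round the pin (joint under 0.05 rad), released and at rest (value of joint clamp_pin below 0.004 m and distance between cotter and pin_hole below 0.006 m and angle between the z axis of cotter and the z axis of pin_hole, either way round below 0.3 rad and value of joint bow below 0.05 rad and linear speed of cotter below 0.02 m/s); the robot touches nothing.
It fails at once if the loose beaker or the timer is pushed more than 3 cm or tipped (distance of any of beaker_side, timer from where it was at the start of the episode above 0.03 m or angle between any of beaker_side, timer's own z axis and vertical above 0.5 rad).
It also fails if it takes over 53 s, if anything falls off the work surface, if the arm or the gripper's body presses on something with over 40 N, if the wrist force passes 120 N, or if a joint passes its speed limit or range.

## Working session

There is one attempt and no reset: what is moved stays moved. The work goes in short steps, Python scripts to look and compute and a tool call to move; the robot and the scene stay as the last step left them, time stands still between calls to the robot, and variables do not carry over. Pictures are saved under pics/ and viewed, and the job is handed in when it is done.

Besides the shell and the picture viewer there is one more tool, called after "Request:" by a JSON object that holds its "fn" and its "kwargs", one argument or row to a line. carry_out: Moves the arm, as the interface text tells. Its arguments: {"type":"object","properties":{"increments":{"type":"array"},"squeeze":{"type":"number"}},"required":["increments"]}

```bash
mkdir -p pics; ls; cat > h.py <<'E'
import numpy as np, cv2
from workcell import sensors, vision, job_done
def snap(n,f):
    o=sensors.get_obs(); im=vision.camera(n); cv2.imwrite(f'pics/{f}.png',im[:,:,::-1]); return o,im
E
python3 - <<'E'
from h import *
print(sensors.get_obs())
for n in ['scene','side','wrist']:
    snap(n,n+'0'); print(n,vision.calibration(n))
E
```

```text
pics
{'time': 0.0, 'q': array([ 6.73787944e+01,  5.01176210e+00,  1.00357570e+01,  9.50988969e+01,
       -7.21698748e-04,  9.00018991e+01]), 'qd': array([-0.06484252, -0.0061367 , -0.05549802, -0.00381833, -0.12300931,
        0.01486582]), 'joint_efforts': array([ 9.79873512e-04, -5.20388138e+01,  4.64802253e+01,  1.63606089e-02,
        9.59335011e-05,  2.07424861e-06]), 'ee_pos': array([0.21147068, 0.50748684, 0.23058838]), 'tcp_rot': array([-179.44605988,   89.9250945 , -112.0691641 ]), 'wrist_force': array([-0.36446147, -1.05152723, -0.04537795]), 'torque': array([ 0.00023327, -0.01496306, -0.02623866]), 'opening': 0.08528611304404504}
scene {'camera_matrix': array([[348.69491493,   0.        , 255.77645699],
       [  0.        , 348.69491493, 187.67266971],
       [  0.        ,   0.        ,   1.        ]]), 'extrinsics': array([[ 0.69753356, -0.71634578, -0.01719461, -0.40409094],
       [ 0.34529638,  0.31500843,  0.88404757, -0.29588234],
       [-0.6278673 , -0.62259009,  0.46708055, -1.08915975],
       [ 0.        ,  0.        ,  0.        ,  1.        ]])}
side {'came
[... 256 characters left out ...]
49014, -0.53273268,  0.81513442, -0.24440127],
       [-0.28224171,  0.76507835,  0.57878729, -1.79069855],
       [ 0.        ,  0.        ,  0.        ,  1.        ]])}
wrist {'camera_matrix': array([[317.53059195,   0.        , 257.22443133],
       [  0.        , 317.53059195, 193.26280229],
       [  0.        ,   0.        ,   1.        ]]), 'mount': array([[-4.17273629e-04,  2.83389738e-01, -9.59004735e-01,
        -1.42925678e-01],
       [-4.62897415e-04,  9.59004661e-01,  2.83389917e-01,
         7.14262214e-02],
       [ 9.99999806e-01,  5.62171952e-04, -2.68986979e-04,
         3.95278231e-04],
       [ 0.00000000e+00,  0.00000000e+00,  0.00000000e+00,
         1.00000000e+00]])}
```

View images.

View pics/scene0.png

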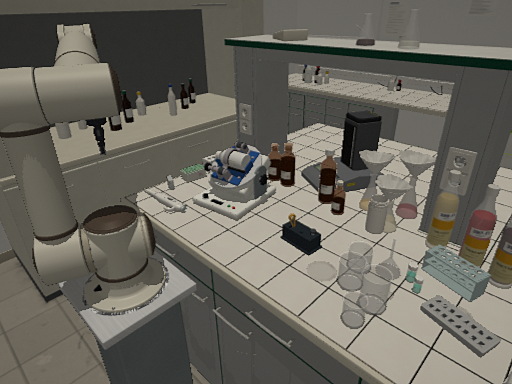

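View pics/side0.png

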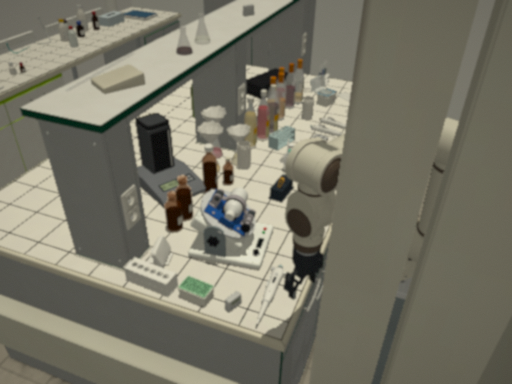

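View pics/wrist0.png

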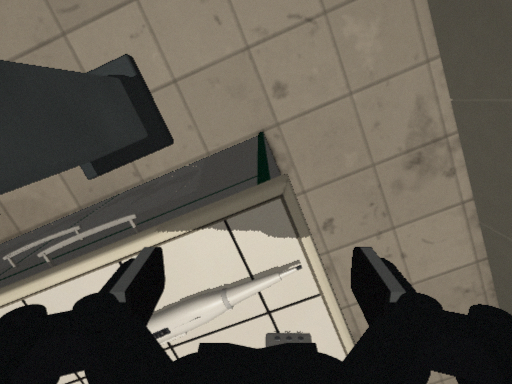

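```bash
python3 - <<'E'
import cv2
a=cv2.imread('pics/scene0.png')[135:265,140:330]; cv2.imwrite('pics/s0z.png',cv2.resize(a,None,fx=4,fy=4,interpolation=3))
a=cv2.imread('pics/side0.png')[150:310,120:320]; cv2.imwrite('pics/d0z.png',cv2.resize(a,None,fx=3.7,fy=3.7,interpolation=3))
E
```

```text
(no output)
```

View pics/s0z.png

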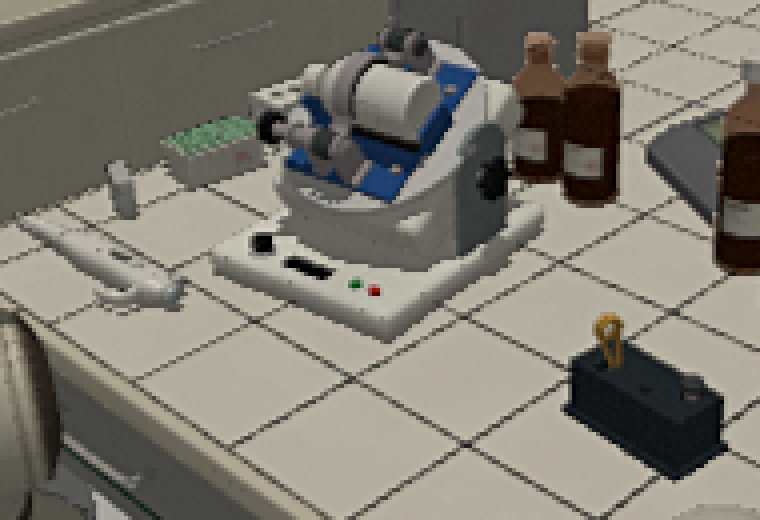

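View pics/d0z.png

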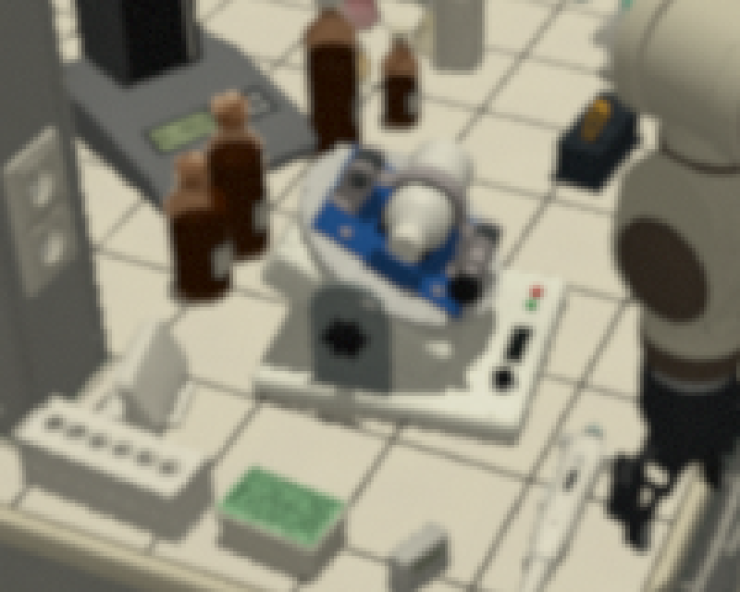

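```bash
cat >> h.py <<'E'
from scipy.spatial.transform import Rotation as R
def Tool(o):
    T=np.eye(4); T[:3,:3]=R.from_euler('xyz',o['tcp_rot'],degrees=True).as_matrix(); T[:3,3]=o['ee_pos']; return T
def ray(n,px,o=None):
    c=vision.calibration(n)
    M=Tool(o)@c['mount'] if n=='wrist' else np.linalg.inv(c['extrinsics'])
    d=np.linalg.inv(c['camera_matrix'])@[px[0],px[1],1]; d=d*[1,-1,-1]
    d=M[:3,:3]@d; return M[:3,3],d/np.linalg.norm(d)
def onz(r,z): p,d=r; return p+d*(z-p[2])/d[2]
def tri(*rs):
    A=sum(np.eye(3)-np.outer(d,d) for p,d in rs); b=sum((np.eye(3)-np.outer(d,d))@p for p,d in rs)
    x=np.linalg.solve(A,b); return x,[np.linalg.norm((np.eye(3)-np.outer(d,d))@(x-p)) for p,d in rs]
def proj(n,X,o=None):
    c=vision.calibration(n)
    E=np.linalg.inv(Tool(o)@c['mount']) if n=='wrist' else c['extrinsics']
    X=np.atleast_2d(X); p=X@E[:3,:3].T+E[:3,3]; p=p*[1,-1,-1]; u=p@c['camera_matrix'].T; return u[:,:2]/u[:,2:]
E
python3 - <<'E'
from h import *
np.set_printoptions(precision=4,suppress=True)
f=lambda a:(a[0]/4+140,a[1]/4+135)
g=lambda a:(a[0]/3.7+120,a[1]/3.7+150)
print('knob',tri(ray('scene',f((268,126))),ray('side',g((466,290)))))
print('coil',tri(ray('scene',f((608,327))),ray('side',g((600,105)))))
for n,a in dict(baseFR=(390,338),baseFL=(213,270),baseR=(545,225),blkF=(675,478),blkL=(566,412),blkR=(725,447),tim=(122,216)).items(): print(n,onz(ray('scene',f(a)),0))
for n,a in dict(baseFL=(520,440),baseBL=(255,395)).items(): print(n,onz(ray('side',g(a)),0))
E
```

```text
knob (array([0.5105, 0.2169, 0.1586]), [np.float64(0.0004655745601169288), np.float64(0.0004655745601169456)])
coil (array([ 0.522 , -0.2373,  0.102 ]), [np.float64(0.002078832148989054), np.float64(0.0020788321489889246)])
baseFR [0.4816 0.007  0.    ]
baseFL [0.443  0.2482 0.    ]
baseR [0.7645 0.0492 0.    ]
blkF [ 0.4976 -0.3328  0.    ]
blkL [ 0.5065 -0.2028  0.    ]
blkR [ 0.5623 -0.3392  0.    ]
tim [ 0.4467  0.4298 -0.    ]
baseFL [0.4392 0.2409 0.    ]
baseBL [0.7221 0.286  0.    ]
```

```bash
python3 - <<'E'
from h import *
np.set_printoptions(precision=4,suppress=True)
o=sensors.get_obs(); T=Tool(o); print(T)
# candidate view pose: above between; target orientation x down, z=+y world rotated by yaw 9
def rotvec(yaw,A=T[:3,:3]):
    c,s=np.cos(np.radians(yaw)),np.sin(np.radians(yaw))
    z=np.array([-s,c,0]);x=np.array([0,0,-1.]);B=np.c_[x,np.cross(z,x),z]
    return R.from_matrix(A.T@B).as_rotvec(degrees=True),B
print(rotvec(9)[0],rotvec(0)[0],rotvec(-4)[0])
E
```

```text
[[-0.0004 -0.9231  0.3846  0.2115]
 [-0.0009  0.3846  0.9231  0.5075]
 [-1.      0.     -0.001   0.2307]
 [ 0.      0.      0.      1.    ]]
[-31.6206  -0.0574  -0.0181] [-22.6206  -0.0582  -0.0135] [-18.6206  -0.0586  -0.0114]
```

Request:
{"fn": "carry_out", "kwargs": {
  "increments": [
    [0,0,0,0,-28,-5.5,0],
    [0,0,0,0,-28,-5.5,0],
    [0,0,0,0,-28,-5.5,0],
    [0,0,0,0,-28,-5.5,0],
    [0,0,0,0,-28,-5.5,0],
    [0,0,0,0,-28,-5.5,0],
    [0,0,0,0,-28,-5.5,0],
    [0,0,0,0,-28,-5.5,0],
    [0,0,0,0,-28,-5.5,0],
    [0,0,0,0,-28,-5.5,0],
    [0,0,0,0,-28,-5.5,0],
    [0,0,0,0,-28,-5.5,0]
  ]
}}

```text
time: 1.65
ee_pos: [0.497, 0.3169, 0.231]
tcp_rot: [135.9, 90.0, -156.8]
wrist_force: [-0.3, 0.4, -0.1]
opening: -0.0
```

Request:
{"fn": "carry_out", "kwargs": {
  "increments": [
    [-8,0,0,0,0,0,0],
    [-8,0,0,0,0,0,0],
    [-8,0,0,0,0,0,0],
    [-7.6,0,0,0,0,0,0],
    [0,7.5,0,0,0,0,0],
    [0,7.5,0,0,0,0,0],
    [0,7.5,0,0,0,0,0],
    [0,7.5,0,0,0,0,0],
    [0,7.5,0,0,0,0,0],
    [0,7.5,0,0,0,0,0],
    [0,7.5,0,0,0,0,0],
    [0,7.5,0,0,0,0,0]
  ]
}}

```text
time: 3.15
ee_pos: [0.4926, 0.2988, 0.2076]
tcp_rot: [-178.9, 31.5, -79.0]
wrist_force: [-0.3, -0.4, -1.0]
opening: 0.0001
```

```bash
python3 - <<'E'
from h import *
o,_=snap('wrist','w1'); print(o['ee_pos'],Tool(o)[:3,:3],o['q'],o['wrist_force'],o['time'])
import pickle; pickle.dump(o,open('w1.pkl','wb'))
E
```

```text
[0.49262401 0.29884701 0.20763372] [[ 0.16307878 -0.98333997 -0.08029823]
 [-0.83687584 -0.18097469  0.51661106]
 [-0.52253626 -0.01704865 -0.8524466 ]] [ 50.29845397  42.20880039  36.65943836 130.37659432 -41.30419404
  58.5647324 ] [-0.31301206 -0.41127879 -0.96369088] 3.15
```

View pics/w1.png

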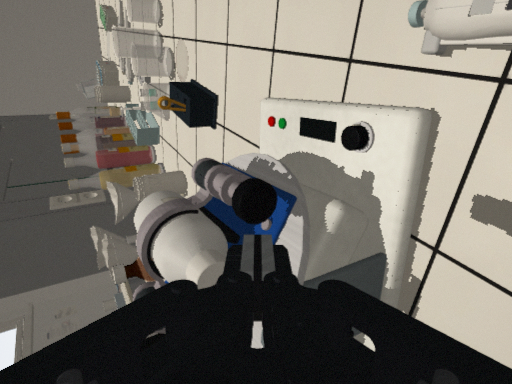

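```bash
python3 - <<'E'
from h import *
import pickle
a=cv2.imread('pics/w1.png')[80:300,180:450]; cv2.imwrite('pics/w1z.png',cv2.resize(a,None,fx=2.9,fy=2.7,interpolation=3))
im=cv2.imread('pics/w1.png'); g=cv2.cvtColor(im,6)
sub=g[175:225,225:285]; m=(sub<28).astype('u1')
n,l,st,ce=cv2.connectedComponentsWithStats(m)
for i in range(1,n):
  if st[i,4]>50: print(st[i],ce[i]+[225,175])
E
```

```text
[   7    2   45   48 1614] [253.87856258 200.86183395]
```

View pics/w1z.png

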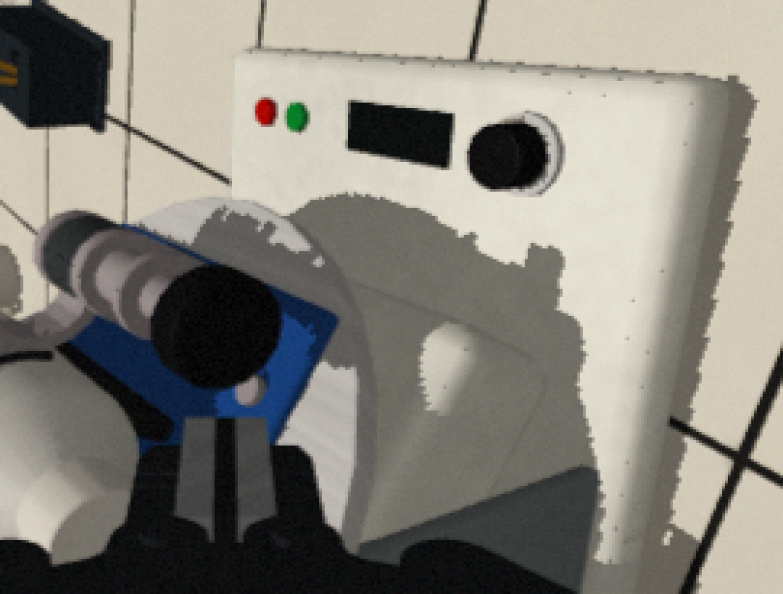

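```bash
python3 - <<'E'
from h import *
import pickle
np.set_printoptions(precision=4,suppress=True)
o=pickle.load(open('w1.pkl','rb'))
a=onz(ray('wrist',(262,98),o),.025); b=onz(ray('wrist',(432,108),o),.025)
d=b-a; print(a,b,np.degrees(np.arctan2(-d[0],d[1])),np.linalg.norm(d))
k=onz(ray('wrist',(254.7,200.7),o),.159); print('knob face',k)
T=Tool(o); print('in tool',T[:3,:3].T@(k-T[:3,3]))
# scene/side cross-check
for n in('scene','side'): print(n,proj(n,k))
E
```

```text
[0.4748 0.0081 0.025 ] [0.4373 0.2589 0.025 ] 8.504162122162548 0.2536061657722678
knob face [0.5141 0.2178 0.159 ]
in tool [ 0.0968 -0.0056 -0.0022]
scene [[207.4356 166.1858]]
side [[244.8958 228.1094]]
```

Request:
{"fn": "carry_out", "kwargs": {
  "increments": [
    [0,-7,0,0,0,0,0],
    [0,-7,0,0,0,0,0],
    [0,0,0,0,0,0,0]
  ]
}}

```text
time: 3.58
ee_pos: [0.4923, 0.2965, 0.2129]
tcp_rot: [-178.5, 45.8, -78.7]
wrist_force: [-0.2, -0.1, 1.0]
opening: 0.0002
```

```bash
python3 - <<'E'
from h import *
np.set_printoptions(precision=4,suppress=True)
o=sensors.get_obs(); T=Tool(o); print(o['q'],T)
y=np.array([-.148,.989,0]); k=np.array([.514,.218,.159])
tgt=k+.025*y+[0,0,-.006]
print('to start',T[:3,:3].T@(tgt-T[:3,3]),'dir -y',T[:3,:3].T@-y)
E
```

```text
[ 47.3083  31.6582  30.4344 118.4997 -34.3384  46.8903] [[ 0.137  -0.9839 -0.1145  0.4923]
 [-0.6834 -0.1776  0.7081  0.2965]
 [-0.7171 -0.0188 -0.6967  0.2129]
 [ 0.      0.      0.      1.    ]]
to start [ 0.0822 -0.0071  0.0016] dir -y [ 0.6962  0.03   -0.7173]
```

Request:
{"fn": "carry_out", "kwargs": {
  "increments": [
    [0,0,0,20.5,-1.8,0.4,0],
    [0,0,0,20.5,-1.8,0.4,0],
    [0,0,0,20.5,-1.8,0.4,0],
    [0,0,0,20.5,-1.8,0.4,0],
    [0,0,0,0,0,0,0],
    [0,0,0,0,0,0,0]
  ]
}}

```text
time: 4.32
ee_pos: [0.5097, 0.2439, 0.1503]
tcp_rot: [-178.9, 45.5, -78.9]
wrist_force: [-0.2, 0.2, 0.5]
opening: 0.0003
```

```bash
python3 - <<'E'
from h import *
o,_=snap('wrist','w2'); print(o['ee_pos'],o['wrist_force'])
E
```

```text
[0.50967029 0.24385952 0.15027366] [-0.21218666  0.17536829  0.49215247]
```

View pics/w2.png

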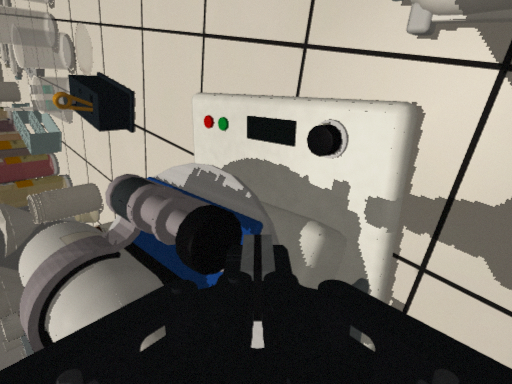

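```bash
python3 - <<'E'
from h import *
np.set_printoptions(precision=4,suppress=True)
o=sensors.get_obs(); T=Tool(o)
print(proj('wrist',T[:3,3],o),proj('wrist',[.514,.218,.159],o),onz(ray('wrist',(209,238.5),o),.159))
E
```

```text
[[257.6444 249.7486]] [[210.9142 238.5143]] [0.5148 0.2164 0.159 ]
```

Request:
{"fn": "carry_out", "kwargs": {
  "increments": [
    [0,0,0,2.78,0.12,-2.87,0],
    [0,0,0,2.78,0.12,-2.87,0],
    [0,0,0,2.78,0.12,-2.87,0],
    [0,0,0,2.78,0.12,-2.87,0],
    [0,0,0,2.78,0.12,-2.87,0],
    [0,0,0,2.78,0.12,-2.87,0]
  ]
}}

```text
time: 5.12
ee_pos: [0.5134, 0.2196, 0.1503]
tcp_rot: [-178.8, 45.6, -78.8]
wrist_force: [-0.8, 2.6, 0.8]
opening: -0.0003
```

Request:
{"fn": "carry_out", "kwargs": {
  "increments": [
    [0,0,0,2.1,0.1,-2.15,0],
    [0,0,0,2.1,0.1,-2.15,0],
    [0,0,0,2.1,0.1,-2.15,0]
  ]
}}

```text
time: 5.5
ee_pos: [0.5147, 0.2106, 0.1502]
tcp_rot: [-178.8, 45.6, -78.8]
wrist_force: [-1.1, 1.9, 0.5]
opening: 0.0001
```

Sliding at about 2.5 N. I'll continue until it stops.

Request:
{"fn": "carry_out", "kwargs": {
  "increments": [
    [0,0,0,2.1,0.1,-2.15,0],
    [0,0,0,2.1,0.1,-2.15,0]
  ]
}}

```text
time: 5.75
ee_pos: [0.5155, 0.2059, 0.1502]
tcp_rot: [-178.7, 45.8, -78.8]
wrist_force: [-7.6, 23.3, 6.4]
opening: -0.0001
```

Request:
{"fn": "carry_out", "kwargs": {
  "increments": [
    [0,0,0,1.4,0.06,-1.43,0],
    [0,0,0,1.4,0.06,-1.43,0]
  ]
}}

```text
time: 6.0
ee_pos: [0.5157, 0.2054, 0.1503]
tcp_rot: [-178.5, 46.1, -78.5]
wrist_force: [-12.6, 44.0, 9.7]
opening: -0.0002
```

Request:
{"fn": "carry_out", "kwargs": {
  "increments": [
    [0,0,0,1.4,0.06,-1.43,0],
    [0,0,0,1.4,0.06,-1.43,0]
  ]
}}

```text
time: 6.25
ee_pos: [0.5158, 0.2049, 0.1504]
tcp_rot: [-178.3, 46.5, -78.3]
wrist_force: [-20.1, 67.4, 14.2]
opening: -0.0003
```

Request:
{"fn": "carry_out", "kwargs": {
  "increments": [
    [0,0,0,-3,-0.1,3,0],
    [0,0,0,-7,-0.3,7.2,0],
    [0,0,0,-12,-0.3,7.2,0],
    [0,0,0,-20,-0.3,7.2,0],
    [0,0,0,-20,0,0,0],
    [0,0,0,-20,0,0,0],
    [0,0,0,0,0,0,0],
    [0,0,0,0,0,0,0]
  ]
}}

```text
time: 7.25
ee_pos: [0.5039, 0.2703, 0.191]
tcp_rot: [-178.9, 45.6, -78.9]
wrist_force: [-0.6, -0.7, -0.2]
opening: 0.0002
```

```bash
python3 - <<'E'
from h import *
import pickle
o,im=snap('wrist','w3'); print(o['ee_pos'],o['wrist_force'],o['tcp_rot']); pickle.dump(o,open('w3.pkl','wb'))
a=cv2.imread('pics/w3.png')[100:300,180:420]; cv2.imwrite('pics/w3z.png',cv2.resize(a,None,fx=3,fy=3,interpolation=3))
E
```

```text
[0.50392377 0.27026373 0.19095529] [-0.5893196  -0.71536708 -0.23413006] [-178.85782425   45.56908104  -78.87645494]
```

View pics/w3.png

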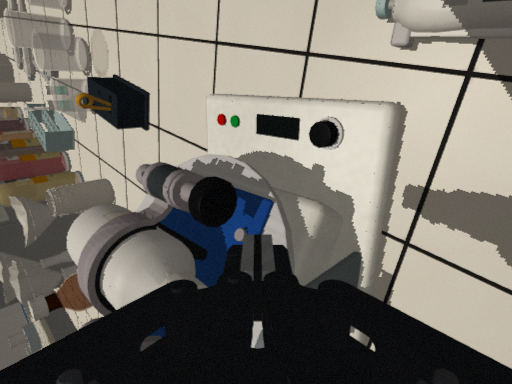

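```bash
python3 - <<'E'
from h import *
import pickle
np.set_printoptions(precision=4,suppress=True)
o=pickle.load(open('w3.pkl','rb'))
g=cv2.cvtColor(cv2.imread('pics/w3.png'),6); sub=g[165:235,180:250]; m=(sub<28).astype('u1')
n,l,st,ce=cv2.connectedComponentsWithStats(m)
for i in range(1,n):
  if st[i,4]>50: print(st[i],ce[i]+[180,165])
k=onz(ray('wrist',(214.5,202),o),.159); print(k, np.linalg.norm(k-Tool(o)[:3,3]))
a=onz(ray('wrist',(208,95),o),.025); b=onz(ray('wrist',(398,103),o),.025); d=b-a;print(np.degrees(np.arctan2(-d[0],d[1])),np.linalg.norm(d))
T=Tool(o);
# retreat to view pose above cotter
print(T, R.from_matrix(T[:3,:3]).as_matrix()[:,1])
E
```

```text
[   1   12   69   58 2088] [212.4804 202.898 ]
[0.5173 0.1968 0.159 ] 0.08122519799534748
8.385504899379095 0.24797744601213226
[[ 0.1351 -0.9838 -0.1182  0.5039]
 [-0.6869 -0.1789  0.7044  0.2703]
 [-0.7141 -0.014  -0.6999  0.191 ]
 [ 0.      0.      0.      1.    ]] [-0.9838 -0.1789 -0.014 ]
```

View pics/w3z.png

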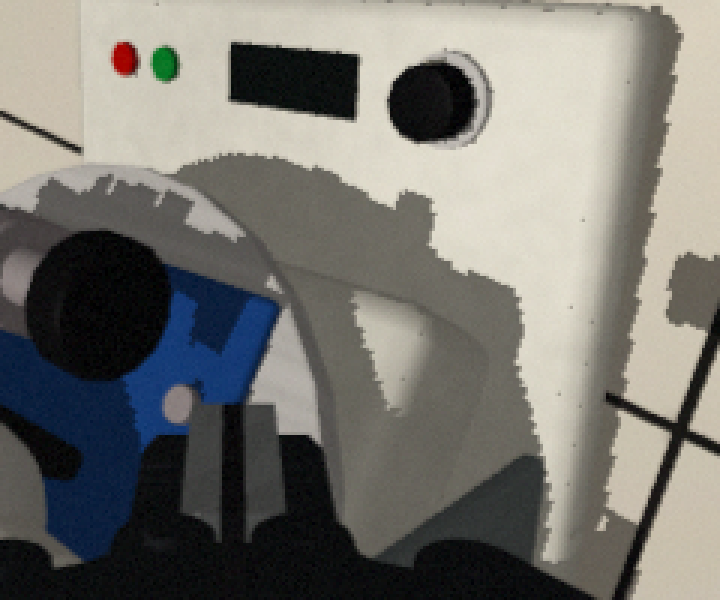

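Request:
{"fn": "carry_out", "kwargs": {
  "increments": [
    [0,0,0,-30,0,0,40],
    [0,0,0,-30,0,0,40],
    [0,0,0,-30,0,0,40],
    [0,0,0,-30,0,0,40],
    [0,-8.9,0,0,0,0,40],
    [0,-8.9,0,0,0,0,40],
    [0,-8.9,0,0,0,0,40],
    [0,-8.9,0,0,0,0,40],
    [0,-8.8,0,0,0,0,40],
    [0,0,0,0,0,0,40]
  ]
}}

```text
time: 8.55
ee_pos: [0.4866, 0.3458, 0.2728]
tcp_rot: [-72.7, 88.7, 27.6]
wrist_force: [-0.9, -0.2, -0.2]
opening: 0.0342
```

```bash
python3 - <<'E'
from h import *
np.set_printoptions(precision=4,suppress=True)
o=sensors.get_obs(); T=Tool(o); print(T,o['q'])
print(T[:3,:3].T@(np.array([.50,.104,.33])-T[:3,3]))
E
```

```text
[[ 0.0197 -0.9834 -0.1805  0.4866]
 [ 0.0103 -0.1803  0.9836  0.3458]
 [-0.9998 -0.0212  0.0066  0.2728]
 [ 0.      0.      0.      1.    ]] [35.4846 11.5352 22.0703 99.2725 -0.1738 25.0891]
[-0.0594  0.0292 -0.2399]
```

Request:
{"fn": "carry_out", "kwargs": {
  "increments": [
    [0,0,0,-30,0,0,40],
    [0,0,0,-29,3,-30,40],
    [0,0,0,0,4,-30,40],
    [0,0,0,0,4,-30,40],
    [0,0,0,0,4,-30,40],
    [0,0,0,0,4,-30,40],
    [0,0,0,0,4,-30,40],
    [0,0,0,0,4,-30,40],
    [1.8,0,0,0,2,-30,40],
    [0,-1.2,0,0,0,0,40],
    [0,0,0,0,0,0,40]
  ]
}}

```text
time: 9.93
ee_pos: [0.5008, 0.1069, 0.3283]
tcp_rot: [-33.8, 88.2, 65.1]
wrist_force: [0.3, 0.6, 0.4]
opening: 0.0344
```

```bash
python3 - <<'E'
from h import *
import pickle
np.set_printoptions(precision=4,suppress=True)
o,im=snap('wrist','w4'); print(Tool(o)); pickle.dump(o,open('w4.pkl','wb'))
print(proj('wrist',[.531,.1035,.159],o))
E
```

```text
[[ 0.0136 -0.9881 -0.1535  0.5008]
 [ 0.0292 -0.1531  0.9878  0.1069]
 [-0.9995 -0.0179  0.0268  0.3283]
 [ 0.      0.      0.      1.    ]]
[[244.991  198.0796]]
```

View pics/w4.png

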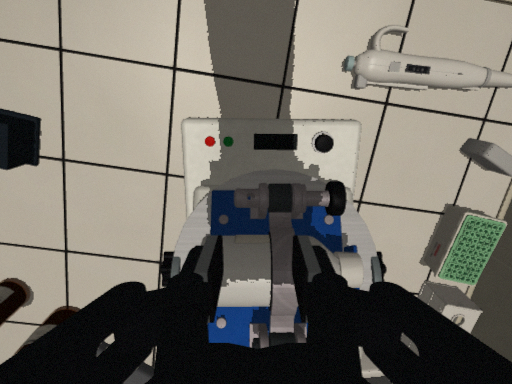

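```bash
python3 - <<'E'
import cv2
a=cv2.imread('pics/w4.png')[170:250,210:360]; a=cv2.convertScaleAbs(a,alpha=1.6,beta=10); cv2.imwrite('pics/w4z.png',cv2.resize(a,None,fx=5,fy=5,interpolation=2))
E
```

```text
(no output)
```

View pics/w4z.png

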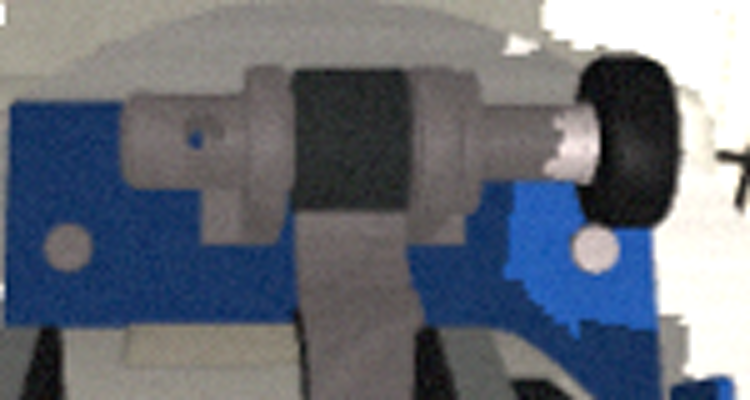

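```bash
python3 - <<'E'
from h import *
import pickle
np.set_printoptions(precision=4,suppress=True)
o=pickle.load(open('w4.pkl','rb'))
f=lambda a:(a[0]/5+210-.4,a[1]/5+170-.4)
yaw=np.radians(8.5); x=np.array([np.cos(yaw),np.sin(yaw),0]); y=np.array([-np.sin(yaw),np.cos(yaw),0]); n=-.5*x+np.array([0,0,.866])
m=onz(ray('wrist',f((205,130)),o),.159+.00866); print('mouth->hole',m-.010*n)
# pin silhouettes: top edge & bottom edge of pin near end: rows 97,188 ; at knob 57,228
e=onz(ray('wrist',f((121,142)),o),.159); k=onz(ray('wrist',f((676,141)),o),.159)
print('end',e,'knob',k,np.linalg.norm(k-e),np.degrees(np.arctan2(-(k-e)[0],(k-e)[1])))
print('hole from end',e+.016*y,'from knob',k-.095*y)
# black collar/ band mid 
for p in [(270,140),(445,140)]: print(onz(ray('wrist',f(p),o),.159)@y)
# base front edge yaw
a=onz(ray('wrist',(186,119),o),.025); b=onz(ray('wrist',(358,122),o),.025); d=b-a;print(a,b,np.degrees(np.arctan2(-d[0],d[1])),np.linalg.norm(d))
E
```

```text
mouth->hole [0.5297 0.1091 0.159 ]
end [0.5326 0.0921 0.159 ] knob [0.5158 0.2061 0.159 ] 0.11523739782280996 8.39095732350029
hole from end [0.5302 0.1079 0.159 ] from knob [0.5298 0.1121 0.159 ]
0.043070701183250716
0.0793429354923266
[0.4746 0.0132 0.025 ] [0.4429 0.2476 0.025 ] 7.703398439971172 0.23653611041495698
```

Request:
{"fn": "carry_out", "kwargs": {
  "increments": [
    [0,0,0,0,6,-32,60],
    [0,0,0,3,6,-33,60],
    [0,0,0,3,6,-33,60],
    [0,0,0,3,6,-33,60],
    [0,0,0,4,6,-33,60],
    [0,0,0,5,6,-33,60],
    [0,0,0,5,6,-33,60],
    [0,0,0,5,6,-33,60],
    [6,0,0,5,7,-33,60],
    [6.5,0,0,5,7,-32,60],
    [0,0,0,0,0,0,60],
    [0,0,0,0,0,0,60]
  ]
}}

```text
time: 11.48
ee_pos: [0.4873, -0.2245, 0.2806]
tcp_rot: [-22.1, 88.1, 64.4]
wrist_force: [0.1, -0.4, -0.1]
opening: 0.0511
```

```bash
python3 - <<'E'
from h import *
import pickle
np.set_printoptions(precision=4,suppress=True)
o,im=snap('wrist','w5'); print(Tool(o)); pickle.dump(o,open('w5.pkl','wb'))
E
```

```text
[[ 0.0144 -0.998   0.0619  0.4873]
 [ 0.0301  0.0624  0.9976 -0.2245]
 [-0.9994 -0.0125  0.031   0.2806]
 [ 0.      0.      0.      1.    ]]
```

View pics/w5.png

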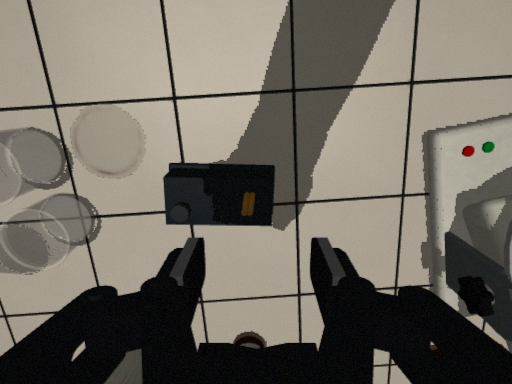

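```bash
python3 - <<'E'
from h import *
import pickle
np.set_printoptions(precision=4,suppress=True)
o=pickle.load(open('w5.pkl','rb'))
im=cv2.imread('pics/w5.png'); h=cv2.cvtColor(im,40)
m=cv2.inRange(h,(12,110,50),(35,255,255)); m[:, :200]=0; m[:,300:]=0; m[:150]=0; m[240:]=0
ys,xs=np.nonzero(m); print(xs.min(),xs.max(),ys.min(),ys.max(),xs.mean(),ys.mean())
r=cv2.minAreaRect(np.c_[xs,ys].astype('f4')); print(r)
a=im[155:235,155:285]; cv2.imwrite('pics/w5z.png',cv2.resize(a,None,fx=6,fy=6,interpolation=2))
for z in (.10,.113): print(onz(ray('wrist',r[0],o),z), proj('wrist',[.522,-.237,.1],o))
E
```

```text
242 254 192 215 248.0 203.65289256198346
((248.0154266357422, 203.87693786621094), (10.915057182312012, 23.318531036376953), 7.125016689300537)
[ 0.5256 -0.2309  0.1   ] [[242.0924 201.1298]]
[ 0.5211 -0.2306  0.113 ] [[242.0924 201.1298]]
```

View pics/w5z.png

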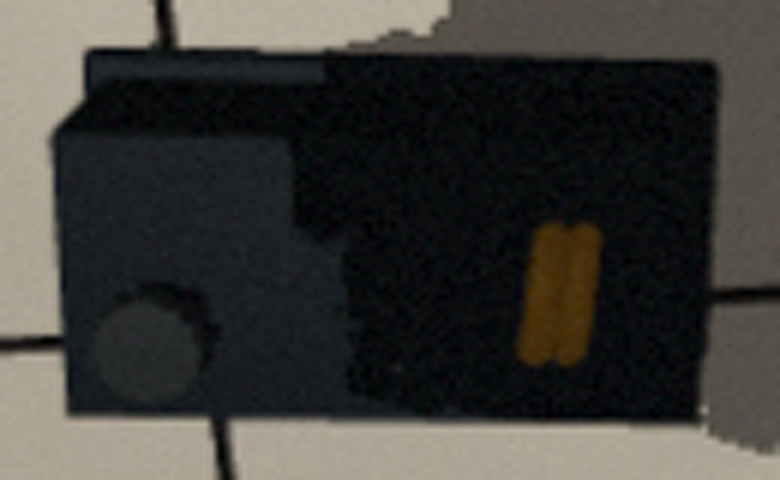

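```bash
python3 - <<'E'
from h import *
import pickle
np.set_printoptions(precision=4,suppress=True)
o=pickle.load(open('w5.pkl','rb'))
f=lambda a:(a[0]/6+155-.4,a[1]/6+155-.4)
P=lambda a,z:onz(ray('wrist',f(a),o),z)
t=P((570,224),.105);b=P((550,364),.105);d=b-t;print('cotter +-x dir',d,np.degrees(np.arctan2(d[1],d[0])))
t=P((718,65),.0);b=P((86,50),.0);print(t,b,np.degrees(np.arctan2(-(t-b)[0],(t-b)[1])))
# top face edge: 
t=P((55,132),.057);b=P((68,413),.057);print(t,b,np.degrees(np.arctan2((b-t)[1],(b-t)[0])))
t=P((68,413),.057);b=P((700,422),.057);print(t,b,np.degrees(np.arctan2(-(b-t)[0],(b-t)[1])))
T=Tool(o); print(T[:3,:3].T@(np.array([.5256,-.231,.1])-T[:3,3]))
# rot to tool x down, z yaw w
for w in(-3,-4): 
    c,s=np.cos(np.radians(w)),np.sin(np.radians(w)); z=np.array([-s,c,0]);x=np.array([0,0,-1.]);B=np.c_[x,np.cross(z,x),z]
    print(R.from_matrix(T[:3,:3].T@B).as_rotvec(degrees=True), B.T@(np.array([.5256,-.231,.1])-T[:3,3]))
E
```

```text
cotter +-x dir [ 0.0258 -0.0054  0.    ] -11.769813259326087
[ 0.5076 -0.1935  0.    ] [ 0.4944 -0.3346  0.    ] -5.353321353014406
[ 0.4994 -0.3281  0.057 ] [ 0.5584 -0.3343  0.057 ] -5.969704958253659
[ 0.5584 -0.3343  0.057 ] [ 0.5702 -0.2049  0.057 ] -5.223797515747057
[ 0.1809 -0.0363 -0.0097]
[-0.5645  1.7709  0.7279] [ 0.1806 -0.0386 -0.0045]
[0.4355 1.7771 0.7124] [ 0.1806 -0.0386 -0.0038]
```

Request:
{"fn": "carry_out", "kwargs": {
  "increments": [
    [2,1.8,0.7,20,22,0,60],
    [0,0,0,20,22,0,60],
    [0,0,0,20,22,0,60],
    [0,0,0,20,20,0,60],
    [0,0,0,0,0,0,60],
    [0,0,0,0,0,0,60]
  ]
}}

```text
time: 12.28
ee_pos: [0.4026, -0.2168, 0.2014]
tcp_rot: [-118.2, 89.9, -33.8]
wrist_force: [0.2, 0.3, 0.4]
opening: 0.0513
```

```bash
python3 - <<'E'
from h import *
import pickle
np.set_printoptions(precision=4,suppress=True)
o,im=snap('wrist','w6'); print(Tool(o),o['time']); pickle.dump(o,open('w6.pkl','wb'))
print(proj('wrist',[[.5256,-.231,.1],[.5345,-.2315,.1]],o))
p=proj('wrist',[.5256,-.231,.08],o)[0].astype(int); print(p)
x0=max(p[0]-65,0);y0=max(p[1]-50,0)
a=cv2.imread('pics/w6.png')[y0:y0+100,x0:x0+130]; print(x0,y0); cv2.imwrite('pics/w6z.png',cv2.resize(a,None,fx=6,fy=6,interpolation=2))
E
```

```text
[[ 0.0017 -0.9952  0.0978  0.4026]
 [-0.0011  0.0978  0.9952 -0.2168]
 [-1.     -0.0018 -0.001   0.2014]
 [ 0.      0.      0.      1.    ]] 12.275
[[254.7869 322.1473]
 [255.2178 330.2982]]
[254 308]
189 258
```

View pics/w6z.png

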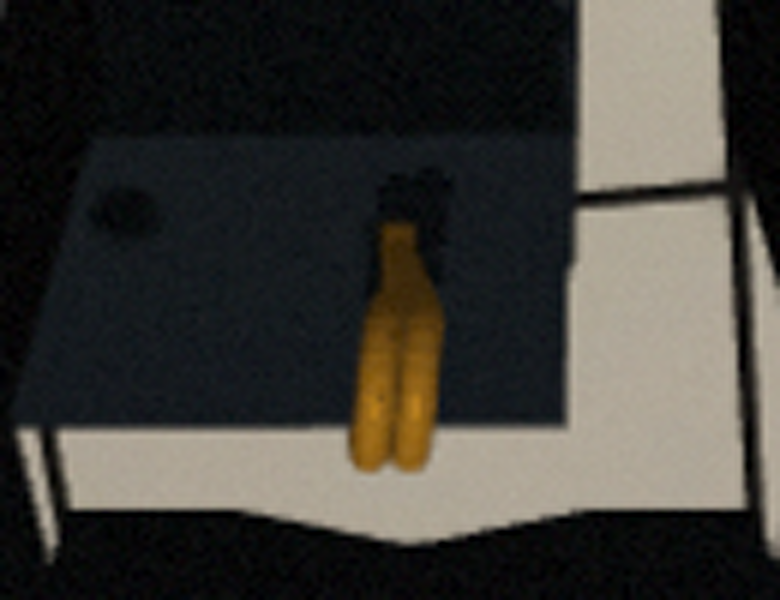

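Request:
{"fn": "carry_out", "kwargs": {
  "increments": [
    [0,0,0,0,-30,-0.5,55],
    [0,0,0,0,-31,-0.5,55],
    [0,0,0,0,-31,-0.5,55],
    [0,0,0,0,-31.5,-0.5,55],
    [0,0,0,20,0,0,55],
    [0,0,0,20,0,0,55],
    [0,0,0,20,0,0,55],
    [0,0,0,20,0,0,55],
    [0,0,0,20,0,0,55],
    [0,0,0,10,0,0,55],
    [0,0,0,10,0,0,55],
    [0,0,0,0,0,0,55]
  ]
}}

```text
time: 13.82
ee_pos: [0.5244, -0.2312, 0.08]
tcp_rot: [112.6, 90.0, -163.1]
wrist_force: [0.2, 0.3, 0.0]
opening: 0.047
```

```bash
python3 - <<'E'
from h import *
o,im=snap('wrist','w7'); print(o['ee_pos'],o['tcp_rot'],o['wrist_force'])
print(proj('wrist',[.5256,-.231,.1],o))
E
```

```text
[ 0.52440791 -0.23117474  0.08004779] [ 112.60841624   89.97669862 -163.06349293] [0.23802494 0.3040349  0.02433476]
[[257.48263642 272.74764615]]
```

View pics/w7.png

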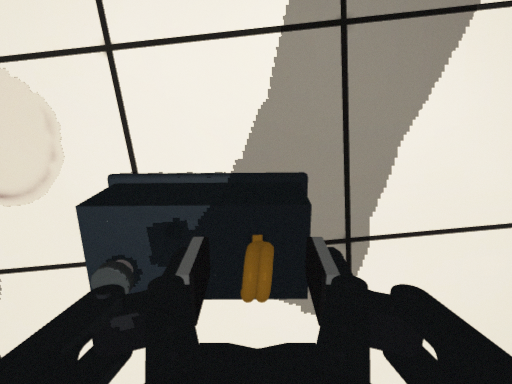

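Request:
{"fn": "carry_out", "kwargs": {
  "increments": [
    [0,0,0,0,0,0,0],
    [0,0,0,0,0,0,0],
    [0,0,0,0,0,0,0],
    [0,0,0,0,0,0,0],
    [0,0,0,0,0,0,0]
  ],
  "squeeze": 100
}}

```text
time: 14.5
ee_pos: [0.5246, -0.2314, 0.0809]
tcp_rot: [-121.1, 89.9, -36.8]
wrist_force: [0.4, -0.1, 5.1]
opening: 0.0132
```

Request:
{"fn": "carry_out", "kwargs": {
  "increments": [
    [0,0,0,-8,0,0,0],
    [0,0,0,-15,0,0,0],
    [0,0,0,-15,0,0,0],
    [0,0,0,-20,0,0,0],
    [0,0,0,-30,0,0,0],
    [0,0,0,-30,0,0,0],
    [0,0,0,-30,0,0,0],
    [0,0,0,-30,0,0,0],
    [0,0,0,-20,0,0,0],
    [0,0,0,0,0,0,0]
  ]
}}

```text
time: 15.75
ee_pos: [0.5246, -0.2314, 0.2806]
tcp_rot: [-114.8, 89.8, -30.5]
wrist_force: [-0.2, -0.8, -0.5]
opening: 0.0131
```

```bash
python3 - <<'E'
from h import *
import pickle
np.set_printoptions(precision=4,suppress=True)
o,im=snap('wrist','w8'); print(o['ee_pos'],o['tcp_rot'],o['wrist_force'],o['opening']); pickle.dump(o,open('w8.pkl','wb'))
a=cv2.imread('pics/w8.png')[150:310,160:360]; cv2.imwrite('pics/w8z.png',cv2.resize(a,None,fx=3.7,fy=3.7,interpolation=2))
T=Tool(o); G=T@np.array([[-.019,0,0,1],[.072-0,0.01,0,1],[.072,-.01,0,1],[.037,.01,0,1],[.062,-.006,0,1]]).T
print(proj('wrist',G[:3].T,o))
E
```

```text
[ 0.5246 -0.2314  0.2806] [-114.8345   89.8097  -30.5208] [-0.2375 -0.753  -0.4512] 0.013115224993179304
[[256.8202 269.2547]
 [256.8883 190.2659]
 [256.9095 216.9143]
 [256.8642 206.3267]
 [256.9001 216.6211]]
```

View pics/w8z.png

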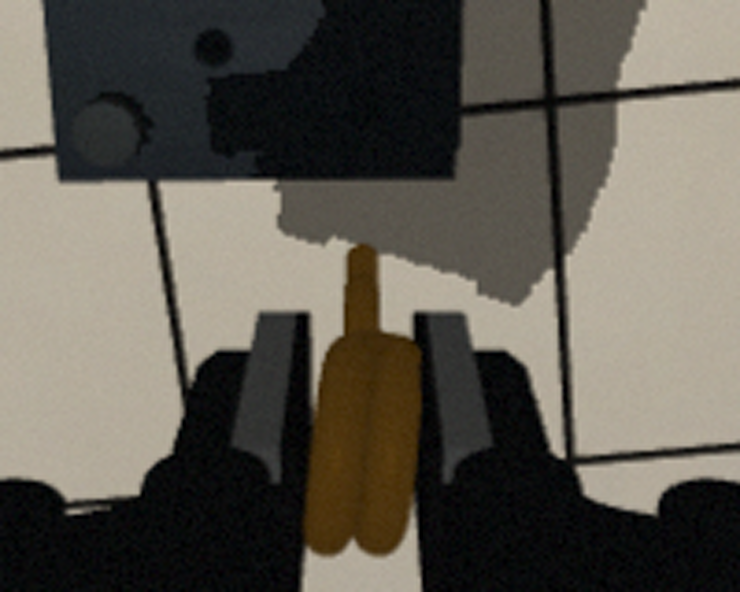

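```bash
python3 - <<'E'
from h import *
o,_=snap('scene','s9'); snap('side','d9'); T=Tool(o)
G=T@np.array([[-.019,0,0,1],[.072,-.01,0,1],[.062,.006,0,1],[.037,-.01,0,1]]).T
for n,f in (('scene','s9'),('side','d9')):
    p=proj(n,G[:3].T); print(n,p)
    c=p.mean(0).astype(int); x0,y0=c[0]-40,c[1]-30
    a=cv2.imread(f'pics/{f}.png')[y0:y0+60,x0:x0+80]; print(x0,y0); cv2.imwrite(f'pics/{f}z.png',cv2.resize(a,None,fx=10,fy=10,interpolation=2))
E
```

```text
scene [[293.32975113 164.38616131]
 [294.55570232 188.11287701]
 [291.30435792 186.97798327]
 [294.90434005 178.87475896]]
253 149
side [[283.71630503 140.87447575]
 [280.56671031 158.6712309 ]
 [283.99230515 157.61098217]
 [280.95563176 151.73020759]]
242 122
```

View pics/s9z.png

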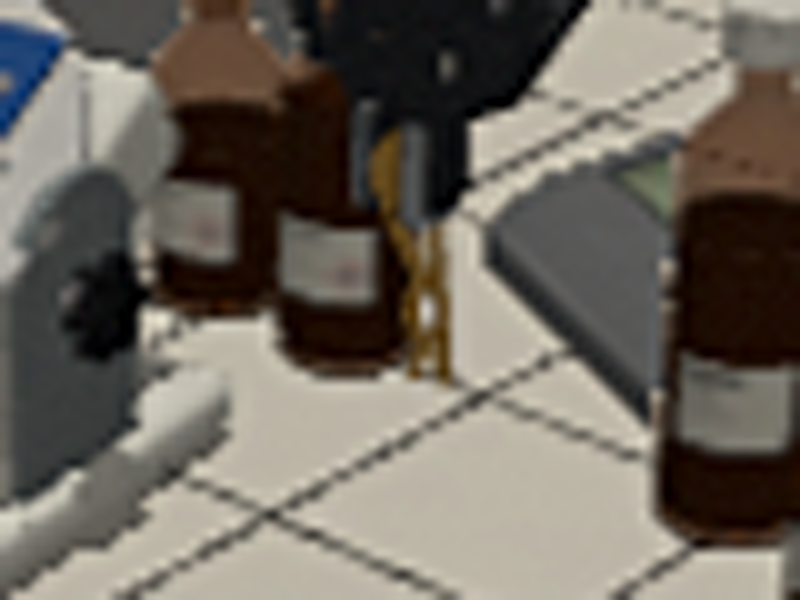

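View pics/d9z.png

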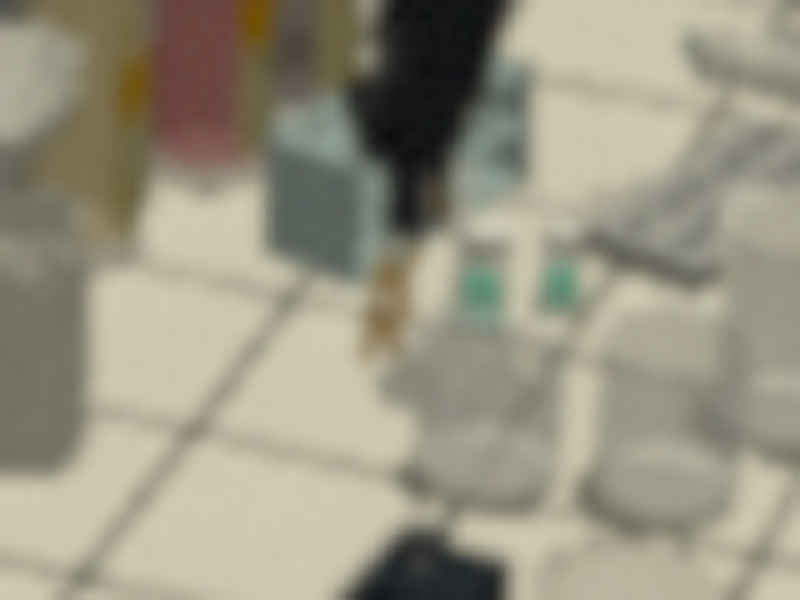

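```bash
python3 - <<'E'
from h import *
np.set_printoptions(precision=4,suppress=True)
o=sensors.get_obs(); T=Tool(o); n=T[:3,2]
def pl(cam,px):
    p,d=ray(cam,px); X=p+d*(n@(T[:3,3]-p))/(n@d); return (T[:3,:3].T@(X-T[:3,3]))*1000
f=lambda a:(a[0]/10+253-.45,a[1]/10+149-.45)
for nm,a in dict(legtip=(449,381),legtop=(434,232),legmid=(441,300),bowend=(416,374),bowpinch=(412,250),coilfronttop=(385,135),coilfront=(373,175),coilfrontlow=(390,210),bowmid=(408,300)).items(): print(nm,pl('scene',f(a)))
g=lambda a:(a[0]/10+242-.45,a[1]/10+122-.45)
for nm,a in dict(legtip=(368,355),bowend=(396,345),legtop=(385,260),bowtop=(405,258)).items(): print('side',nm,pl('side',g(a)))
im=cv2.imread('pics/s9.png')[149:209,253:333]
h=cv2.cvtColor(im,40); print()
for r in range(14,39):
    print(r,[ (c,int(h[r,c,0]),int(h[r,c,1])) for c in range(34,50) if 10<h[r,c,0]<30 and h[r,c,1]>130])
E
```

```text
legtip [ 69.9072 -24.7372   0.    ]
legtop [ 10.3958 -14.2485   0.    ]
legmid [ 37.1576 -19.0364   0.    ]
bowend [61.4825 -8.285   0.    ]
bowpinch [13.7469 -4.0344  0.    ]
coilfronttop [-31.9495  10.5615  -0.    ]
coilfront [-19.3266  15.4903   0.    ]
coilfrontlow [-4.2575  7.0533 -0.    ]
bowmid [31.8587 -3.0258 -0.    ]
side legtip [ 65.2712 -21.4676  -0.    ]
side bowend [56.4789 -8.3378  0.    ]
side legtop [ 16.1176 -15.7067   0.    ]
side bowtop [12.5843 -6.3443  0.    ]

14 [(38, 19, 184), (39, 19, 183)]
15 [(37, 18, 154), (38, 19, 178), (39, 18, 182)]
16 [(37, 19, 156), (38, 19, 179), (39, 19, 188)]
17 [(37, 18, 172), (38, 19, 179), (39, 18, 184)]
18 [(37, 19, 173), (38, 19, 180), (39, 18, 188)]
19 [(38, 19, 179), (39, 19, 187)]
20 [(34, 12, 255), (38, 19, 175), (39, 19, 183)]
21 [(38, 17, 205), (39, 17, 176)]
22 [(35, 12, 255), (38, 14, 208), (39, 18, 183)]
23 [(38, 11, 149), (39, 18, 185), (40, 19, 175), (43, 18, 135)]
24 [(39, 16, 211), (40, 19, 189), (43, 19, 143)]
25 [(38, 11, 255), (39, 11, 255), (40, 18, 178), (41, 18, 168), (43, 18, 135)]
26 [(38, 13, 255), (40, 
[... 184 characters left out ...]
9 [(40, 18, 189), (41, 18, 189), (43, 19, 134), (44, 19, 141)]
30 [(38, 12, 255), (40, 18, 194), (41, 19, 199), (44, 18, 167)]
31 [(34, 11, 255), (35, 12, 246), (38, 12, 255), (40, 19, 176), (41, 18, 201), (44, 18, 163)]
32 [(35, 11, 246), (37, 12, 221), (40, 17, 188), (41, 19, 196), (44, 18, 151)]
33 [(34, 11, 237), (36, 12, 238), (38, 11, 228), (40, 15, 222), (41, 19, 187), (42, 18, 145), (43, 19, 185), (44, 18, 216)]
34 [(35, 11, 213), (36, 12, 214), (37, 11, 219), (41, 17, 149), (42, 20, 189), (44, 18, 195)]
35 [(39, 12, 135), (41, 18, 170), (42, 19, 133), (44, 18, 193)]
36 [(34, 12, 145), (35, 11, 142), (36, 13, 142), (41, 18, 141), (44, 19, 204)]
37 [(41, 18, 172), (44, 18, 215)]
38 []
```

```bash
cat >> h.py <<'E'
def frame(yaw):
    a=np.radians(yaw); x=np.array([np.cos(a),np.sin(a),0]); y=np.array([-np.sin(a),np.cos(a),0]); return x,y,-.5*x+np.array([0,0,.75**.5])
def goal(hole,d,yaw=8.5,th=8.5,yc=-1.):
    x,y,n=frame(yaw); t=np.radians(30-th); tx=np.sin(t)*x-np.cos(t)*np.array([0,0,1]); B=np.c_[tx,np.cross(y,tx),y]
    s,c=np.sin(np.radians(th)),np.cos(np.radians(th))
    org=np.array([-19-10*s+56*c, yc-10*c-56*s,0])/1000
    return B, hole+n*d-B@org
def rel(o,B,p):
    A=Tool(o)[:3,:3]; return R.from_matrix(A.T@B).as_rotvec(degrees=True), A.T@(p-o['ee_pos'])*1000, B.T@(p-o['ee_pos'])*1000
HOLE=np.array([.530,.108,.159])
E
python3 - <<'E'
from h import *
np.set_printoptions(precision=2,suppress=True)
o=sensors.get_obs(); B,p=goal(HOLE,.065); print(p*1000,B, *rel(o,B,p)); print(Tool(o))
E
```

```text
[467.57  98.67 240.74] [[ 0.36 -0.92 -0.15]
 [ 0.05 -0.14  0.99]
 [-0.93 -0.37  0.  ]] [-14.02  -2.66 -21.45] [ 36.87  88.88 322.61] [ 31.62  20.12 334.56]
[[-0.   -1.    0.1   0.52]
 [ 0.    0.1   1.   -0.23]
 [-1.    0.   -0.    0.28]
 [ 0.    0.    0.    1.  ]]
```

Request:
{"fn": "carry_out", "kwargs": {
  "increments": [
    [-7,0,0,-20,0,0,0],
    [-7,0,0,-20,0,0,0],
    [0,0,0,0,0,33,0],
    [0,0,0,0,1,33,0],
    [0,0,0,0,1,33,0],
    [0,0,0,0,1,34,0],
    [0,0,0,0,1,34,0],
    [0,0,0,0,1,34,0],
    [0,0,0,0,1,34,0],
    [0,0,0,0,1,33,0],
    [0,0,0,0,0,33,0],
    [0,0,0,0,0,33,0]
  ]
}}

```text
time: 17.4
ee_pos: [0.4685, 0.0992, 0.3173]
tcp_rot: [111.3, 89.9, -150.4]
wrist_force: [0.4, 0.3, -1.1]
opening: 0.013
```

Request:
{"fn": "carry_out", "kwargs": {
  "increments": [
    [0,0,-7.1,0,0,0,0],
    [0,0,-7.2,0,0,0,0],
    [0,0,-7.2,0,0,0,0],
    [0,0,0,0,0,0,0],
    [0,0,0,0,0,0,0]
  ]
}}

```text
time: 18.02
ee_pos: [0.469, 0.0983, 0.318]
tcp_rot: [-90.1, 68.6, 8.3]
wrist_force: [-0.3, -0.1, -0.8]
opening: 0.0133
```

```bash
python3 - <<'E'
from h import *
np.set_printoptions(precision=2,suppress=True)
o=sensors.get_obs(); B,p=goal(HOLE,.065); print(o['time'],o['ee_pos'],p*1000, *rel(o,B,p),o['wrist_force'])
E
```

```text
18.025 [0.47 0.1  0.32] [467.57  98.67 240.74] [-0.16 -0.09 -0.12] [71.47 29.48  0.64] [71.41 29.62  0.62] [-0.28 -0.15 -0.78]
```

Request:
{"fn": "carry_out", "kwargs": {
  "increments": [
    [0,0,0,18,7.4,0.2,0],
    [0,0,0,18,7.4,0.2,0],
    [0,0,0,18,7.4,0.2,0],
    [0,0,0,17,7.3,0,0],
    [0,0,0,0,0,0,0],
    [0,0,0,0,0,0,0]
  ]
}}

```text
time: 18.77
ee_pos: [0.4683, 0.0987, 0.2419]
tcp_rot: [-90.1, 68.5, 8.2]
wrist_force: [-0.0, -0.3, -0.4]
opening: 0.013
```

```bash
python3 - <<'E'
from h import *
import pickle
np.set_printoptions(precision=2,suppress=True)
o,_=snap('wrist','w10'); snap('scene','s10'); snap('side','d10'); B,p=goal(HOLE,.065); print(o['time'], *rel(o,B,p),o['wrist_force']); pickle.dump(o,open('w10.pkl','wb'))
x,y,n=frame(8.5); P=np.array([HOLE+n*.010,HOLE+n*.03,HOLE+n*.04,HOLE])
print(proj('wrist',P,o))
for c,f,k in(('scene','s10',10),('side','d10',10),('wrist','w10',4)):
    q=proj(c,P,o); print(c,q); m=q[1].astype(int); w,h=(40,30) if k==10 else (95,70); x0,y0=m[0]-w,m[1]-h; print(x0,y0)
    a=cv2.imread(f'pics/{f}.png')[max(y0,0):y0+2*h,x0:x0+2*w]; cv2.imwrite(f'pics/{f}z.png',cv2.resize(a,None,fx=k,fy=k,interpolation=2))
E
```

```text
18.775 [-0.17 -0.09 -0.04] [0.86 1.08 0.05] [0.86 1.08 0.05] [-0.02 -0.32 -0.35]
[[257.62 228.13]
 [257.61 234.92]
 [257.6  238.76]
 [257.62 225.12]]
scene [[226.65 170.97]
 [224.79 167.92]
 [223.85 166.37]
 [227.56 172.46]]
184 137
side [[253.42 208.99]
 [256.   205.78]
 [257.31 204.15]
 [252.14 210.58]]
216 175
wrist [[257.62 228.13]
 [257.61 234.92]
 [257.6  238.76]
 [257.62 225.12]]
162 164
```

View pics/w10z.png

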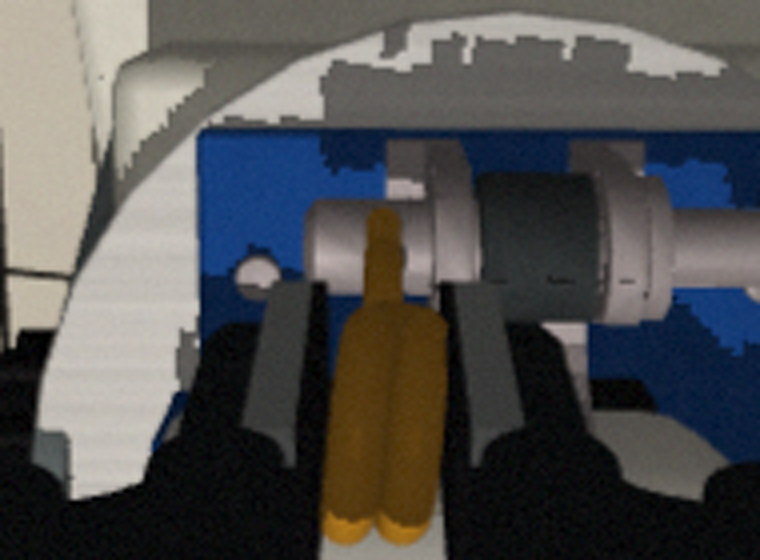

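View pics/s10z.png

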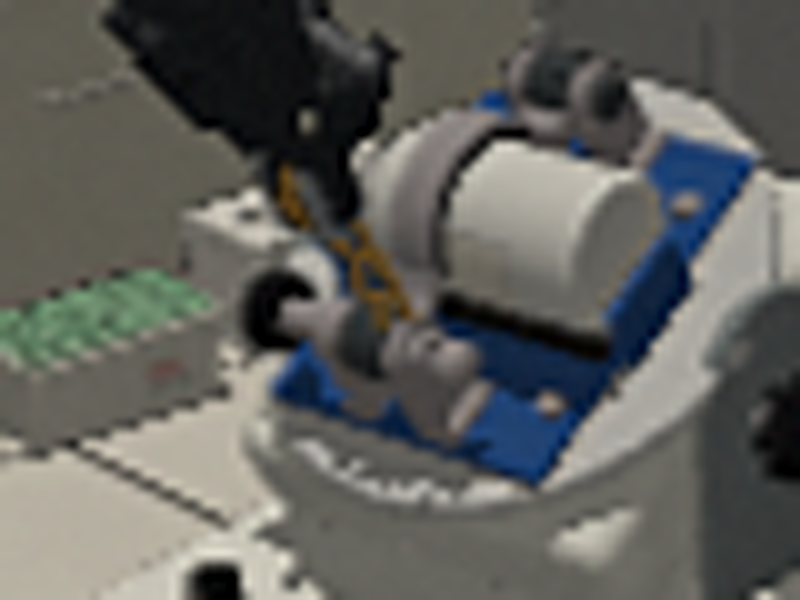

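View pics/d10z.png

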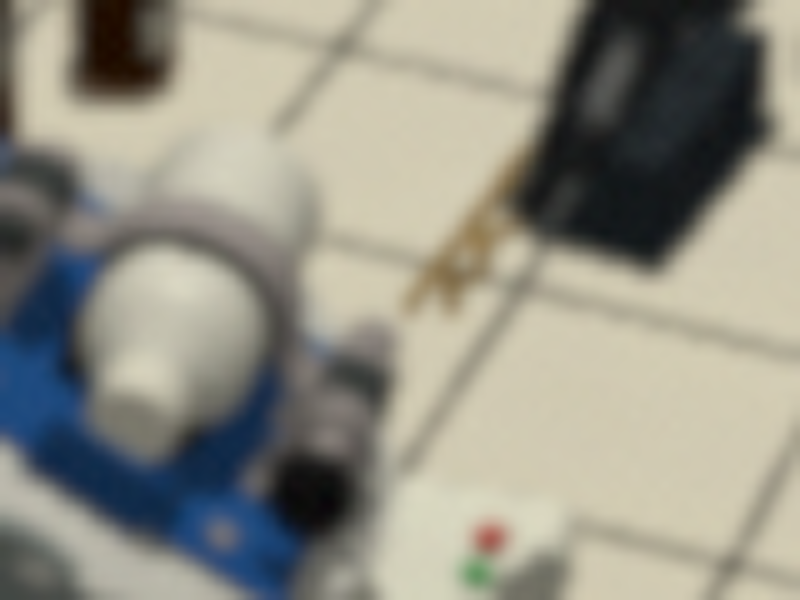

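```bash
python3 - <<'E'
from h import *
np.set_printoptions(precision=4,suppress=True)
x,y,n=frame(8.5); v=np.cross(y,n)
X,e=tri(ray('scene',(224.75,168.35)),ray('side',(256.35,205.35))); print(X,e)
F=np.c_[v,y,n]; print('tip rel hole in (rearplane,y,n) mm',F.T@(X-HOLE)*1000)
for d in (v,y,n): print([ (proj(c,HOLE+.01*d)-proj(c,HOLE))[0] for c in('scene','side')])
E
```

```text
[0.514  0.1037 0.185 ] [np.float64(0.0009746743859543553), np.float64(0.0009746743859542505)]
tip rel hole in (rearplane,y,n) mm [-1.3123 -1.9029 30.7298]
[array([ 1.2982, -1.8712]), array([-2.1532, -1.3653])]
[array([-1.8888, -0.5836]), array([-0.6126,  1.5099])]
[array([-0.913 , -1.4985]), array([ 1.2803, -1.5901])]
```

Request:
{"fn": "carry_out", "kwargs": {
  "increments": [
    [0,0,0,5,-0.75,0,0],
    [0,0,0,5,-0.75,0,0],
    [0,0,0,4,-0.6,0,0],
    [0,0,0,0,0,0,0],
    [0,0,0,0,0,0,0]
  ]
}}

```text
time: 19.55
ee_pos: [0.4746, 0.0997, 0.2292]
tcp_rot: [-90.1, 68.5, 8.3]
wrist_force: [0.1, -0.0, -1.1]
opening: 0.0137
```

```bash
python3 - <<'E'
from h import *
import pickle
np.set_printoptions(precision=2,suppress=True)
o,_=snap('wrist','w11'); snap('scene','s11'); B,p=goal(HOLE,.050); print(o['time'], *rel(o,B,p),o['wrist_force'])
for c,f,k,x0,y0,w,h in(('scene','s11',16,200,150,48,36),('wrist','w11',6,195,190,125,95)):
    a=cv2.imread(f'pics/{f}.png')[y0:y0+h,x0:x0+w]; cv2.imwrite(f'pics/{f}z.png',cv2.resize(a,None,fx=k,fy=k,interpolation=2))
E
```

```text
19.55 [-0.16 -0.09  0.02] [1.5  0.19 0.07] [1.5  0.19 0.07] [ 0.09 -0.02 -1.12]
```

View pics/w11z.png

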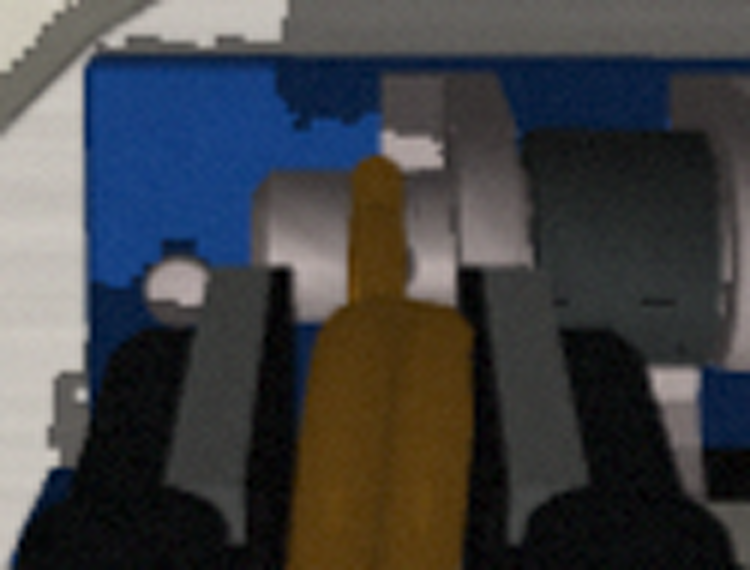

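View pics/s11z.png

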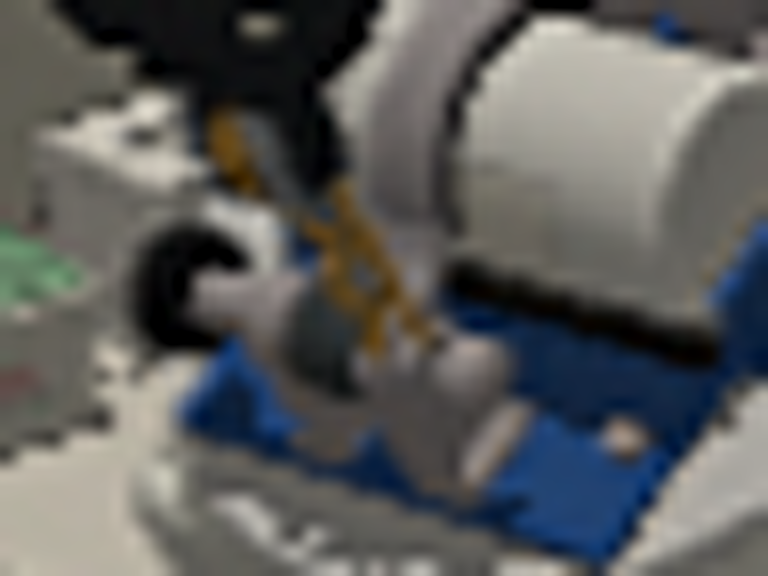

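```bash
python3 - <<'E'
from h import *
a=cv2.imread('pics/w11.png')[212:246,235:275]; a=cv2.convertScaleAbs(a,alpha=1.8); cv2.imwrite('pics/w11y.png',cv2.resize(a,None,fx=18,fy=16,interpolation=0))
o=sensors.get_obs(); x,y,n=frame(8.5); v=np.cross(y,n); t=np.linspace(0,2*np.pi,9)
print(proj('wrist',[HOLE+n*.01+.0042*(np.cos(s)*y+np.sin(s)*v) for s in t],o))
g=cv2.cvtColor(cv2.imread('pics/w11.png'),6)
for r in range(220,244,2): print(r,g[r,244:270])
E
```

```text
[[263.27645953 233.64666555]
 [261.63314928 237.51627885]
 [257.66439888 239.12445391]
 [253.68541142 237.53882354]
 [252.01704496 233.67887796]
 [253.64621689 229.79598494]
 [257.62861852 228.17406274]
 [261.62174431 229.77297291]
 [263.27645953 233.64666555]]
220 [65 60 65 60 63 59 60 59 57 56 57 57 58 64 58 58 61 58 59 63 56 60 60 58
 61 59]
222 [78 77 76 76 76 73 67 70 69 60 57 58 56 60 60 57 56 56 57 65 69 74 73 73
 71 74]
224 [93 91 93 89 89 85 84 81 76 69 51 57 51 51 48 54 52 58 64 81 77 89 89 86
 87 78]
226 [100 104 104 103 104 101 100 100  86  62  53  56  57  53  54  54  57  59
  77  96  91  99 100  98  99  91]
228 [118 112 110 112 113 114 113 113 100  65  52  58  55  56  56  57  55  58
  76 106 108 110 112 111 110 104]
230 [141 134 133 128 124 127 123 126 114  64  56  58  59  58  58  55  56  56
  71 115 126 126 128 125 125 129]
232 [160 157 157 152 145 143 139 137 121  54  57  60  60  59  61  56  55  58
  54  77 129 147 148 148 147 147]
234 [169 173 171 170 166 166 162 157 135  61  66  60  61  62  58  57  58  55
  56  71 126 170 172 170 167 171]
236 [140 167 165 162 158 158 157 156 137  65  71  59  61  65  60  57  59  60
  61  92 144 165 165 165 165 168]
238 [126 148 149 152 152 152 145 146 127  69  77  59  59  57  64  57  58  57
  83 133 140 141 143 141 143 140]
240 [102 129 130 135 135 136 131 125 110  57  59  55  49  52  49  51  49  50
  46  52  56  67  72  84 101 103]
242 [ 78 118 116 116 118 109  74  53  52  55  56  51  53  51  55  51  50  51
  54  53  52  56  54  52  53  52]
```

View pics/w11y.png

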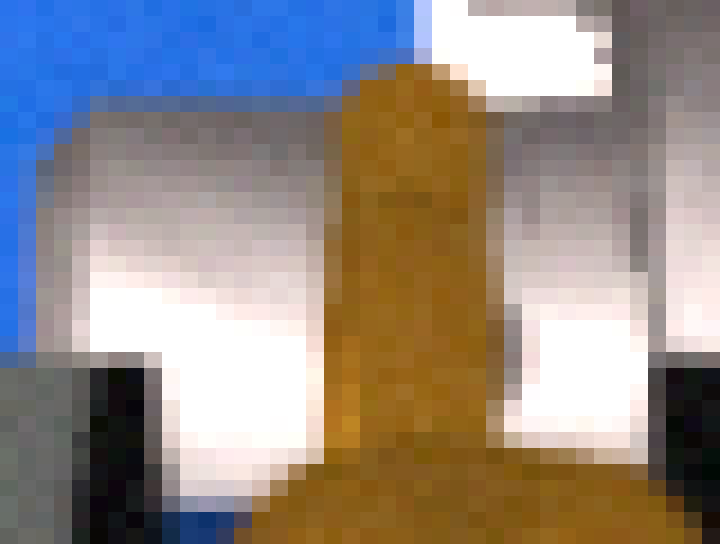

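Request:
{"fn": "carry_out", "kwargs": {
  "increments": [
    [0,0,0,0,0,0.8,0],
    [0,0,0,3,-0.45,0,0],
    [0,0,0,3,-0.45,0,0],
    [0,0,0,3,-0.45,0,0],
    [0,0,0,0,0,0,0]
  ]
}}

```text
time: 20.27
ee_pos: [0.4791, 0.1011, 0.221]
tcp_rot: [-90.1, 68.5, 8.3]
wrist_force: [1.0, 0.1, -0.2]
opening: 0.0136
```

Request:
{"fn": "carry_out", "kwargs": {
  "increments": [
    [0,0,0,2,-0.3,0,0],
    [0,0,0,2,-0.3,0,0],
    [0,0,0,0,0,0,0]
  ]
}}

```text
time: 20.65
ee_pos: [0.4811, 0.1014, 0.2176]
tcp_rot: [-90.1, 68.5, 8.3]
wrist_force: [0.5, -0.6, 0.8]
opening: 0.0134
```

Request:
{"fn": "carry_out", "kwargs": {
  "increments": [
    [0,0,0,2,-0.3,0,0],
    [0,0,0,2,-0.3,0,0],
    [0,0,0,0,0,0,0]
  ]
}}

```text
time: 21.02
ee_pos: [0.4831, 0.1017, 0.2141]
tcp_rot: [-90.1, 68.5, 8.2]
wrist_force: [0.2, -0.9, -0.0]
opening: 0.0135
```

```bash
python3 - <<'E'
from h import *
np.set_printoptions(precision=2,suppress=True)
o,_=snap('wrist','w12'); snap('scene','s12'); snap('side','d12'); B,p=goal(HOLE,.03); print(o['time'], *rel(o,B,p),o['wrist_force'])
for c,f,k,x0,y0,w,h in(('scene','s12',16,200,150,48,36),('wrist','w12',6,195,190,125,95),('side','d12',12,232,185,50,40)):
    a=cv2.imread(f'pics/{f}.png')[y0:y0+h,x0:x0+w]; cv2.imwrite(f'pics/{f}z.png',cv2.resize(a,None,fx=k,fy=k,interpolation=2))
E
```

```text
21.025 [-0.17 -0.09  0.  ] [ 4.   -0.25 -0.65] [ 4.   -0.25 -0.66] [ 0.24 -0.89 -0.01]
```

View pics/w12z.png

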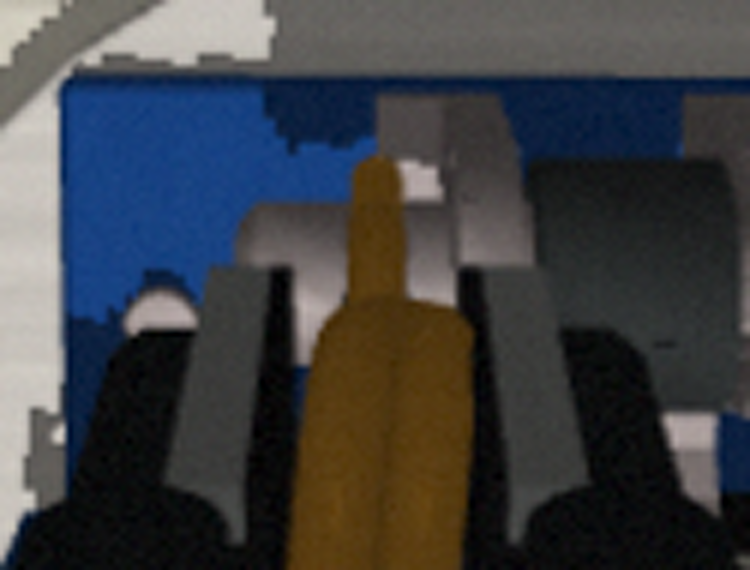

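View pics/s12z.png

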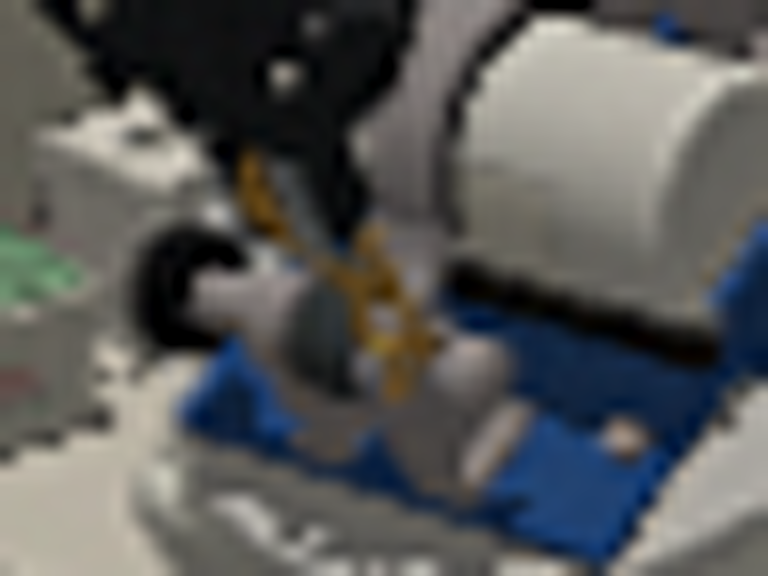

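View pics/d12z.png

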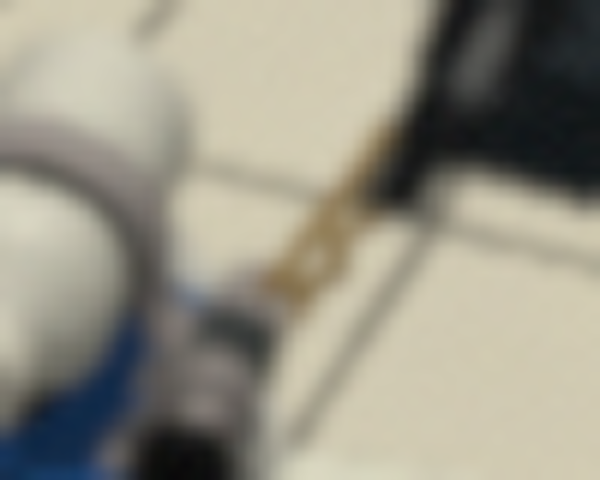

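Request:
{"fn": "carry_out", "kwargs": {
  "increments": [
    [0,0,0,2.5,-0.37,0,0],
    [0,0,0,2.5,-0.37,0,0],
    [0,0,0,2.5,-0.37,0,0],
    [0,0,0,0,0,0,0]
  ]
}}

```text
time: 21.68
ee_pos: [0.4869, 0.1022, 0.2074]
tcp_rot: [-90.1, 68.5, 8.3]
wrist_force: [-0.1, -0.4, -0.9]
opening: 0.0132
```

Request:
{"fn": "carry_out", "kwargs": {
  "increments": [
    [0,0,0,2.5,-0.37,0,0],
    [0,0,0,2.5,-0.37,0,0],
    [0,0,0,0,0,0,0]
  ]
}}

```text
time: 22.05
ee_pos: [0.4892, 0.1026, 0.2031]
tcp_rot: [-90.1, 68.5, 8.3]
wrist_force: [-1.3, -0.5, -0.2]
opening: 0.0134
```

Request:
{"fn": "carry_out", "kwargs": {
  "increments": [
    [0,0,0,2.5,-0.37,0,0],
    [0,0,0,2.5,-0.37,0,0],
    [0,0,0,0,0,0,0]
  ]
}}

```text
time: 22.42
ee_pos: [0.4918, 0.1029, 0.1983]
tcp_rot: [-90.1, 68.5, 8.2]
wrist_force: [0.5, 0.4, -1.9]
opening: 0.0131
```

```bash
python3 - <<'E'
from h import *
np.set_printoptions(precision=2,suppress=True)
o,_=snap('wrist','w13'); snap('scene','s13'); B,p=goal(HOLE,.0); print(o['time'], *rel(o,B,p),o['wrist_force'],o['torque'])
for c,f,k,x0,y0,w,h in(('scene','s13',16,200,150,48,36),('wrist','w13',6,195,190,125,95)):
    a=cv2.imread(f'pics/{f}.png')[y0:y0+h,x0:x0+w]; cv2.imwrite(f'pics/{f}z.png',cv2.resize(a,None,fx=k,fy=k,interpolation=2))
E
```

```text
22.425 [-0.16 -0.09 -0.03] [15.77 -2.29 -0.6 ] [15.77 -2.28 -0.63] [ 0.47  0.38 -1.91] [0.01 0.43 0.02]
```

View pics/w13z.png

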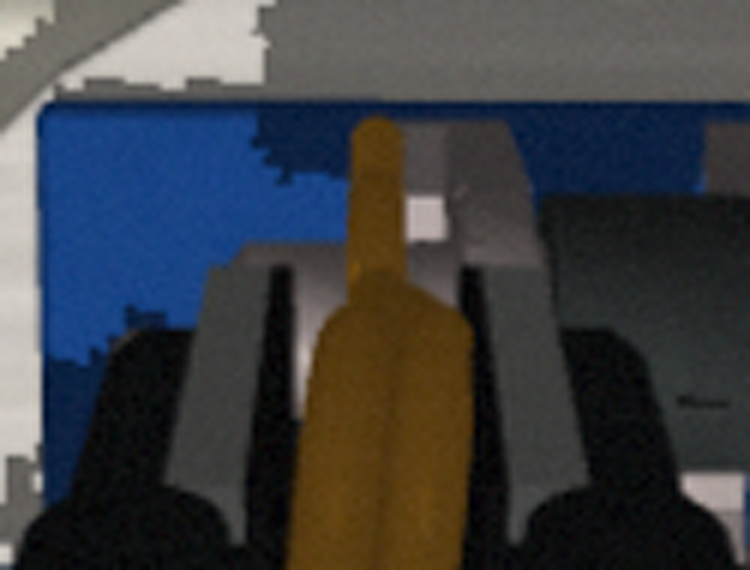

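View pics/s13z.png

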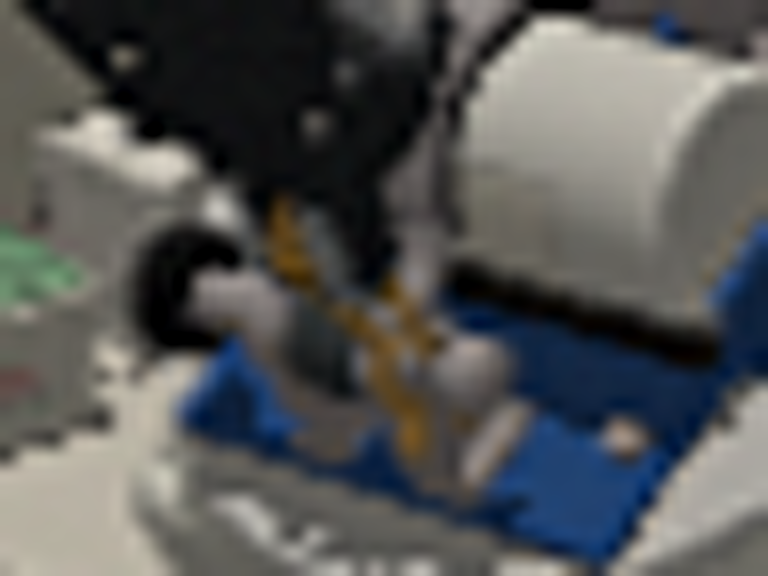

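Request:
{"fn": "carry_out", "kwargs": {
  "increments": [
    [0,0,0,2.5,-0.37,0,0],
    [0,0,0,2.5,-0.37,0,0],
    [0,0,0,0,0,0,0]
  ]
}}

```text
time: 22.9
ee_pos: [0.4943, 0.1033, 0.1938]
tcp_rot: [-90.1, 68.5, 8.2]
wrist_force: [2.0, -0.3, -4.3]
opening: 0.0135
```

Request:
{"fn": "carry_out", "kwargs": {
  "increments": [
    [0,0,0,2.5,-0.37,0,0],
    [0,0,0,2.5,-0.37,0,0],
    [0,0,0,0,0,0,0]
  ]
}}

```text
time: 23.28
ee_pos: [0.4968, 0.1037, 0.1896]
tcp_rot: [-90.1, 68.5, 8.2]
wrist_force: [1.5, 1.2, -6.2]
opening: 0.0137
```

Request:
{"fn": "carry_out", "kwargs": {
  "increments": [
    [0,0,0,2.5,-0.37,0,0],
    [0,0,0,2.5,-0.37,0,0],
    [0,0,0,0,0,0,0]
  ]
}}

```text
time: 23.65
ee_pos: [0.4991, 0.1041, 0.1858]
tcp_rot: [-90.0, 68.5, 8.3]
wrist_force: [-2.5, -0.9, -0.8]
opening: 0.0133
```

```bash
python3 - <<'E'
from h import *
np.set_printoptions(precision=2,suppress=True)
o,_=snap('wrist','w14'); snap('scene','s14'); snap('side','d14'); B,p=goal(HOLE,.0); print(o['time'], *rel(o,B,p),o['wrist_force'],o['torque'])
for c,f,k,x0,y0,w,h in(('scene','s14',16,200,150,48,36),('wrist','w14',6,195,190,125,95),('side','d14',12,232,185,50,40)):
    a=cv2.imread(f'pics/{f}.png')[y0:y0+h,x0:x0+w]; cv2.imwrite(f'pics/{f}z.png',cv2.resize(a,None,fx=k,fy=k,interpolation=2))
E
```

```text
23.65 [-0.16 -0.08 -0.  ] [ 1.44  0.06 -0.67] [ 1.44  0.06 -0.67] [-2.46 -0.91 -0.76] [-0.09  0.91 -0.  ]
```

View pics/w14z.png

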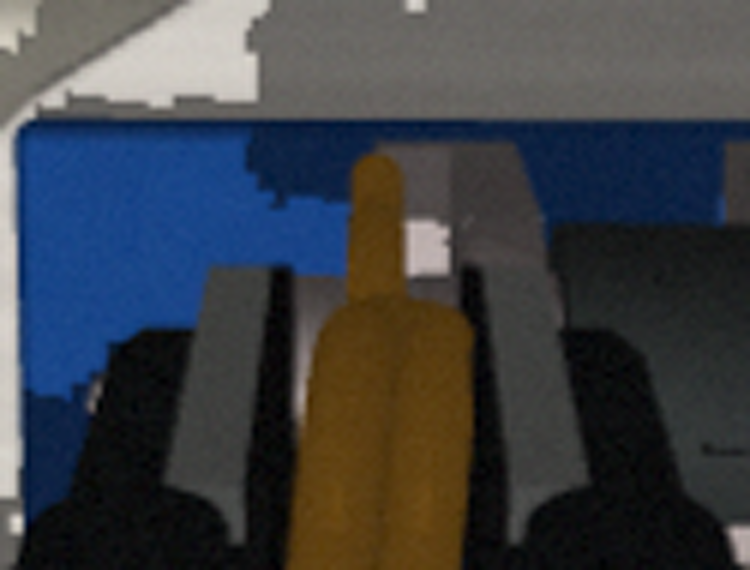

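View pics/s14z.png

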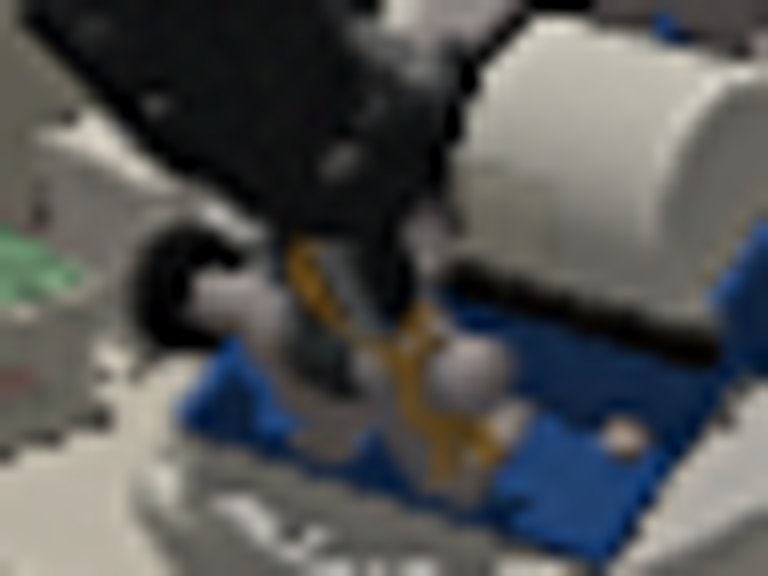

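Request:
{"fn": "carry_out", "kwargs": {
  "increments": [
    [0,0,0,1.5,-0.2,0,0],
    [0,0,0,0,0,0,0],
    [0,0,0,0,0,0,0]
  ]
}}

```text
time: 24.18
ee_pos: [0.4995, 0.1041, 0.1849]
tcp_rot: [-90.1, 68.5, 8.3]
wrist_force: [-9.8, -1.3, 4.7]
opening: 0.0132
```

Request:
{"fn": "carry_out", "kwargs": {
  "increments": [
    [0,0,0,-1,0.15,0,0],
    [0,0,0,0,0,0,25],
    [0,0,0,0,0,0,35],
    [0,0,0,0,0,0,35]
  ]
}}

```text
time: 24.68
ee_pos: [0.4997, 0.1041, 0.1855]
tcp_rot: [-90.1, 68.5, 8.3]
wrist_force: [-0.2, 0.2, 0.8]
opening: 0.03
```

```bash
python3 - <<'E'
from h import *
np.set_printoptions(precision=2,suppress=True)
o,_=snap('wrist','w15'); print(o['time'],o['opening'],o['wrist_force'])
for c,f,k,x0,y0,w,h in(('wrist','w15',4,160,180,190,140),):
    a=cv2.imread(f'pics/{f}.png')[y0:y0+h,x0:x0+w]; cv2.imwrite(f'pics/{f}z.png',cv2.resize(a,None,fx=k,fy=k,interpolation=2))
E
```

```text
24.675 0.029962849943193183 [-0.15  0.2   0.81]
```

View pics/w15z.png

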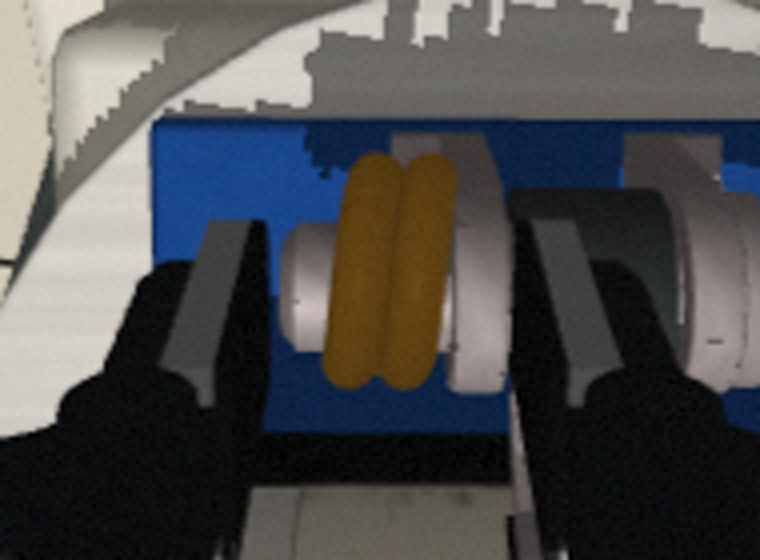

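Request:
{"fn": "carry_out", "kwargs": {
  "increments": [
    [0,0,0,-10,0,0,35],
    [0,0,0,-15,0,0,35],
    [0,0,0,-20,0,0,35],
    [0,0,0,-25,0,0,35],
    [0,0,0,-25,0,0,35],
    [0,0,0,-20,0,0,35],
    [0,0,0,0,0,0,35],
    [0,0,0,0,0,0,35]
  ]
}}

```text
time: 25.72
ee_pos: [0.4577, 0.098, 0.292]
tcp_rot: [-90.1, 68.5, 8.3]
wrist_force: [-0.2, -0.0, -0.7]
opening: 0.0298
```

```bash
python3 - <<'E'
from h import *
import pickle
np.set_printoptions(precision=2,suppress=True)
o,_=snap('wrist','w16'); snap('scene','s16'); snap('side','d16'); print(o['time'],o['opening'],o['wrist_force'],o['ee_pos']); pickle.dump(o,open('w16.pkl','wb'))
for c,f,k,x0,y0,w,h in(('scene','s16',16,200,150,48,36),('wrist','w16',4,160,150,190,140),('side','d16',12,232,185,50,40)):
    a=cv2.imread(f'pics/{f}.png')[y0:y0+h,x0:x0+w]; cv2.imwrite(f'pics/{f}z.png',cv2.resize(a,None,fx=k,fy=k,interpolation=2))
x,y,n=frame(8.5); v=np.cross(y,n); C=HOLE+n*.056-v*.01; T=HOLE-n*.035; W=HOLE-v*.013
for c in('scene','side','wrist'): print(c,'coil,tip,bowmid',proj(c,[C,T,W],o))
E
```

```text
25.725 0.029845397535133596 [-0.18 -0.05 -0.7 ] [0.46 0.1  0.29]
scene coil,tip,bowmid [[220.96 165.78]
 [230.68 177.58]
 [225.86 174.91]]
side coil,tip,bowmid [[261.6  202.93]
 [247.72 216.06]
 [254.93 212.35]]
wrist coil,tip,bowmid [[256.41 195.14]
 [256.79 192.1 ]
 [256.63 183.61]]
```

View pics/w16z.png

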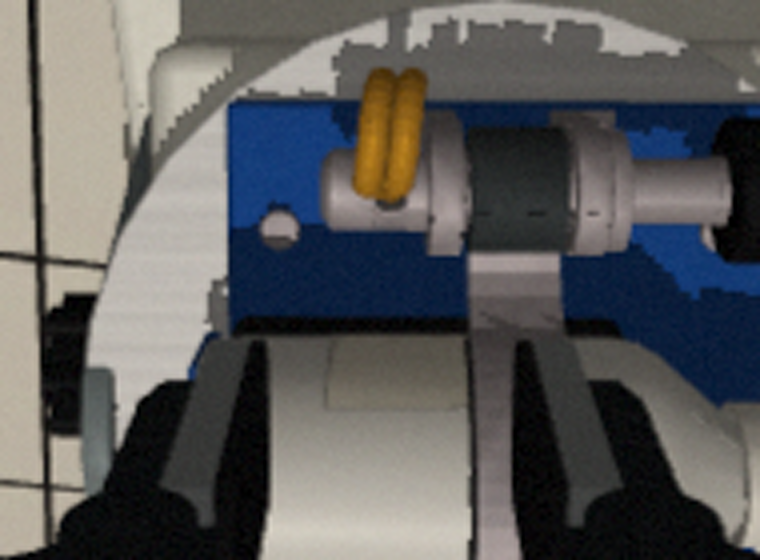

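View pics/s16z.png

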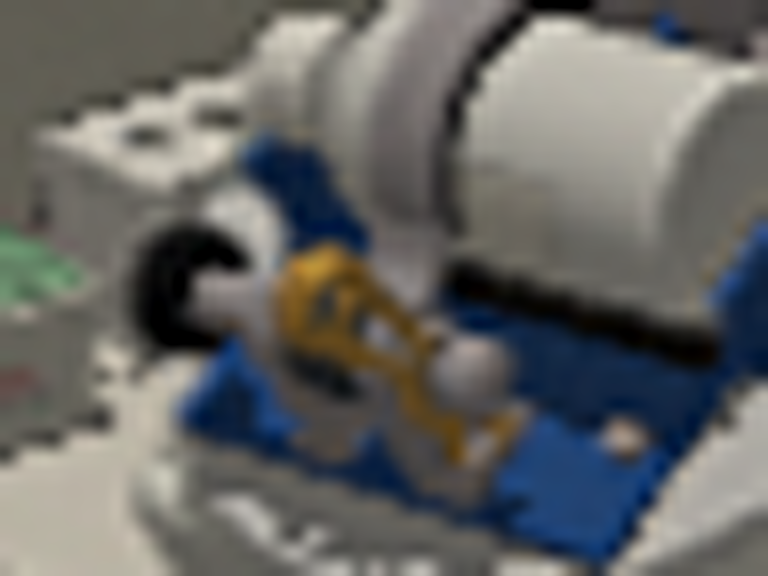

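View pics/d16z.png

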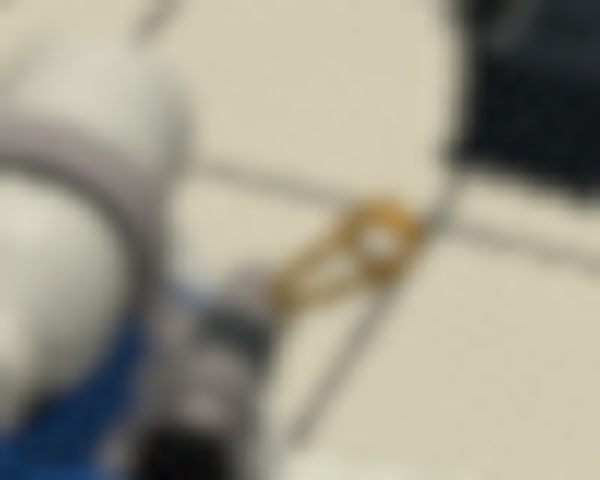

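```bash
python3 - <<'E'
from h import *
import pickle
np.set_printoptions(precision=2,suppress=True)
o=pickle.load(open('w16.pkl','rb'))
x,y,n=frame(8.5); v=np.cross(y,n); F=np.c_[v,y,n]
f=lambda a:(a[0]/16+200-.47,a[1]/16+150-.47); g=lambda a:(a[0]/12+232-.46,a[1]/12+185-.46); w=lambda a:(a[0]/4+160-.4,a[1]/4+150-.4)
X,e=tri(ray('scene',f((320,298))),ray('side',g((382,240))),ray('wrist',w((391,133)),o)); print('coil v,y,n',F.T@(X-HOLE)*1000,np.array(e)*1000)
def pl(cam,px,off=0):
    p,d=ray(cam,px,o); X=p+d*(y@(HOLE-p)+off)/(y@d); return F.T@(X-HOLE)*1000
for nm,a in dict(tip=(518,410),legexit=(487,440),bowend=(455,460),pinch=(405,405),legup1=(435,345),legup2=(400,310),legup3=(370,280)).items(): print(nm,pl('scene',f(a)))
for nm,a in dict(legtop=(325,235),legin=(278,292),bow=(330,296)).items(): print(nm,pl('side',g(a)))
# mask edges for coil in scene
im=cv2.imread('pics/s16.png')[150:186,200:248]; h=cv2.cvtColor(im,40); m=cv2.inRange(h,(10,130,60),(30,255,255))
for r in range(13,32): print(r,''.join('#' if q else '.' for q in m[r,14:36]))
E
```

```text
coil v,y,n [-19.84   0.66  54.06] [1.02 0.75 0.35]
tip [ 11.3   -0.   -32.65]
legexit [ -1.55  -0.   -29.15]
bowend [-12.94   0.   -23.08]
pinch [-16.91   0.     5.45]
legup1 [-0.02 -0.    9.19]
legup2 [-3.46 -0.   27.86]
legup3 [-6.35 -0.   43.54]
legtop [-3.91  0.   43.52]
legin [-3.66  0.   13.87]
bow [-17.72   0.    23.86]
13 ......................
14 ......................
15 ......#...............
16 ....#####.............
17 ....#####.............
18 ....##.###............
19 ....#..#.##...........
20 ....####...#..........
21 ....#####...#.........
22 .......###............
23 ...........#..........
24 ...........#..........
25 ...........##.........
26 ............###..#....
27 ..............#.......
28 ..............#.......
29 ......................
30 ......................
31 ......................
```

```bash
python3 - <<'E'
from h import *
np.set_printoptions(precision=2,suppress=True)
o=sensors.get_obs()
x,y,n=frame(8.5); z=np.array([0,0,1.])
tx=.77*y-.638*z; tz=.638*y+.77*z; B=np.c_[tx,np.cross(tz,tx),tz]
C=HOLE+n*.02; p=C-.11*tx
print(p, *rel(o,B,p),o['q'])
E
```

```text
[0.53 0.02 0.25] [  9.25 -49.82  20.11] [ 64.96 -42.51 -85.25] [-37.18 -63.03 -89.09] [ 13.18 -26.15 -12.91  81.88  -1.8    4.52]
```

Request:
{"fn": "carry_out", "kwargs": {
  "increments": [
    [0,0,0,0,0,-28,35],
    [0,0,0,0,0,-28,35],
    [0,0,0,0,0,-28,35],
    [1.54,-8.3,3.35,0,0,0,35],
    [1.54,-8.3,3.35,0,0,0,35],
    [1.54,-8.3,3.35,0,0,0,35],
    [1.54,-8.3,3.35,0,0,0,35],
    [1.54,-8.3,3.35,0,0,0,35],
    [1.54,-8.3,3.35,0,0,0,35],
    [0,0,0,0,0,0,35]
  ]
}}

```text
time: 27.12
ee_pos: [0.4708, 0.0137, 0.2877]
tcp_rot: [0.5, 39.4, 98.8]
wrist_force: [-0.2, 0.3, -0.1]
opening: 0.0298
```

```bash
python3 - <<'E'
from h import *
np.set_printoptions(precision=2,suppress=True)
o=sensors.get_obs()
x,y,n=frame(8.5); z=np.array([0,0,1.])
tx=.77*y-.638*z; tz=.638*y+.77*z; B=np.c_[tx,np.cross(tz,tx),tz]
C=HOLE+n*.02; p=C-.11*tx
print(o['ee_pos'],p, *rel(o,B,p),o['q'],proj('wrist',[HOLE,HOLE+n*.056],o))
E
```

```text
[0.47 0.01 0.29] [0.53 0.02 0.25] [-0.37  0.24 -0.2 ] [ 25.83 -62.76 -31.56] [ 26.18 -62.46 -31.86] [-22.02  13.88  12.47 120.5   41.6  -42.63] [[211.75 249.41]
 [247.79 236.02]]
```

Request:
{"fn": "carry_out", "kwargs": {
  "increments": [
    [0,0,0,4,-20,-10,35],
    [0,0,0,4,-20,-10,35],
    [0,0,0,0,0,0,35],
    [0,0,0,0,0,0,35]
  ]
}}

```text
time: 27.62
ee_pos: [0.5098, 0.0147, 0.2733]
tcp_rot: [-0.3, 39.8, 98.3]
wrist_force: [-0.1, 0.1, 0.1]
opening: 0.0295
```

```bash
python3 - <<'E'
from h import *
import pickle
np.set_printoptions(precision=2,suppress=True)
o,_=snap('wrist','w17'); pickle.dump(o,open('w17.pkl','wb'))
x,y,n=frame(8.5); v=np.cross(y,n); C=HOLE+n*.056-v*.01; T=HOLE-n*.035
print(o['ee_pos'],proj('wrist',[C,HOLE,T],o))
a=cv2.imread('pics/w17.png')[150:310,150:350]; cv2.imwrite('pics/w17z.png',cv2.resize(a,None,fx=3.7,fy=3.7,interpolation=2))
E
```

```text
[0.51 0.01 0.27] [[260.14 184.18]
 [224.61 213.7 ]
 [204.25 223.09]]
```

View pics/w17z.png

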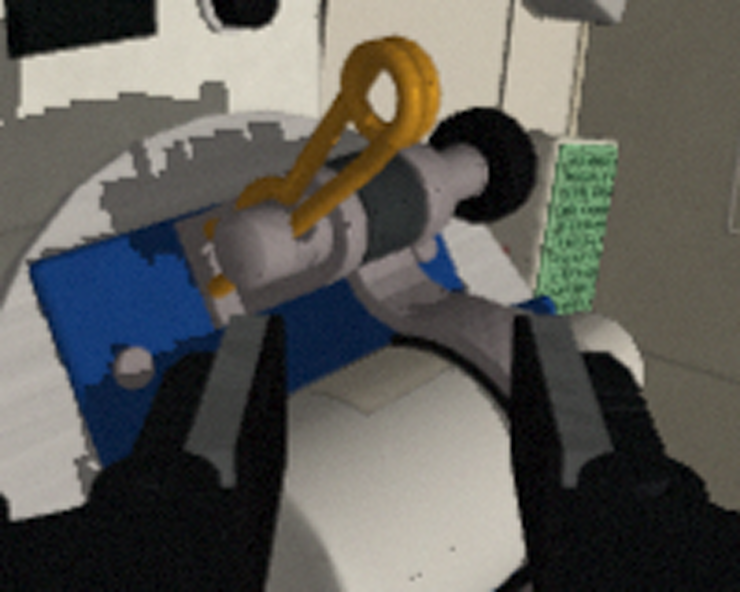

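```bash
python3 - <<'E'
from h import *
import pickle
np.set_printoptions(precision=2,suppress=True)
o=pickle.load(open('w17.pkl','rb'))
x,y,n=frame(8.5); v=np.cross(y,n); F=np.c_[v,y,n]
w=lambda a:(a[0]/3.7+150-.36,a[1]/3.7+150-.36)
def pl(px,off=0):
    p,d=ray('wrist',px,o); X=p+d*(y@(HOLE-p)+off)/(y@d); return F.T@(X-HOLE)*1000
for nm,a in dict(tipend=(213,289),tip=(222,285),legin=(302,222),legup=(372,165),legup2=(400,143),coilC=(385,90),bowtop=(300,183),bowcrest=(262,190),bowend=(210,230)).items(): print(nm,pl(w(a)))
for off in (-.0035,.0035): print(off,pl(w((385,95)),off))
E
```

```text
tipend [  5.6  -0.  -33.3]
tip [  5.59   0.   -28.9 ]
legin [-0.84 -0.   10.88]
legup [-6.06  0.   40.92]
legup2 [-7.79  0.   51.74]
coilC [-20.19  -0.    53.72]
bowtop [-9.88 -0.   15.64]
bowcrest [-12.68   0.     1.35]
bowend [ -9.44   0.   -24.76]
-0.0035 [-18.64  -3.5   56.25]
0.0035 [-19.72   3.5   50.01]
```

```bash
python3 -c "
from h import *
print(sensors.get_obs()['wrist_force']); print(job_done())"
```

```text
[-0.51021675  0.40146155 -0.64518782]
the job is handed in; nothing more can be done
None
```

The pin is pushed home, the cotter is seated with its bow closed over the pin, and the job was handed in at about 27.7 s of the 53 s allowed. The hand-in gave no verdict, so the results below are my own last camera and force readings.

- **Pin:** I pushed the knob in about 21 mm until the collar stopped on the ear. The wrist read about 70 N at the stop, well under the 120 N limit. In a later wrist view the hole measured about 9.5 mm clear of the right ear; it is 9 mm when fully home.
- **Cotter position:** The origin is within about 2 mm of the hole's centre (limit 6 mm).
- **Bow:** In the last wrist picture it lies against the front of the pin, about 12.7 mm from the axis (about 13 mm expected when closed). The push force rose to about 6 N as it rode over and then dropped.
- **Cotter angle:** When released, the cotter tipped forward in the hole's clearance. It now leans about 9° by the last wrist view (limit 17°). An earlier, coarser estimate using the scene camera gave 10–13.5°. The coil did not move between the last two views.
- **Arm and loose items:** The gripper was clear, with the wrist force at noise level. The arm's path kept clear of the beaker and timer, but I did not measure their positions again at the end.

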